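# Fish the dropped connector parts out from under the riser and put them away

### The job

Some small brass connector parts have been dropped and lie under the low clear riser: sweep them all out into the open with the flat probe (do not reach under there with the gripper). Put every one of them into the tray of the parts case, whose push-on cap must be pulled off along its slide for this, then press the cap fully home, and leave the probe lying flat on its rubber mat. Do not disturb the other things on the bench.

Things in the scene. Friction and masses are not known exactly. Their poses are not given: they have to be found in the camera images.
- shelf: Clear acrylic riser, fixed, 282 mm wide. Origin: middle of its front lower edge at table level; +x points in under it, y along the front. The space below is open only in front: 270 wide (y), 45 high, 115 mm deep (x 0 to 115, clear back panel). Top at 51 mm; a grey instrument 112 mm above the table stands on its rear (x 132 to 212). The dropped parts show through the clear top.
- probe: Loose steel probe like a small hoe, 120 g. Origin: under the centre of its grip; +x along the blade to the lip, z up. Grip: upright black block 24 x 22 x 50 high. Blade: strip 18 wide, 4 thick, 16 to 20 mm above the underside; parts fit beneath. Lip: cross plate at x = 140 mm, 50 wide (y), 5 thick, reaching 20 mm up from the underside. Stands by itself on grip and lip; starts on the mat.
- probe_lip (a point): Middle of the lower edge of the probe's lip, 140 mm along the probe's +x from its origin. Same axes as the probe.
- mat: Black rubber mat for the probe, fixed, 220 (x) x 120 (y) x 3 mm. Origin: centre of its underside.
- case: Parts case, fixed, base 136 (x) x 210 (y) x 6 mm. Origin: centre of its underside. Its tray lies in the -y half; the cap slides along y.
- tray (a point): Centre of the inner floor of the case's tray, 8 mm above the table. Axes as the case: the tray is open inside 110 (x) x 84 mm (y), with 4 mm walls that rise 18 mm above this floor. Wholly covered while the cap is on.
- cap (a joint): Slide of the case's push-on cap, in metres: 0 = fully home over the tray, 0.095 = pulled off along the case's +y as far as it goes, tray uncovered. A stiff catch holds it wherever it is left; about 3 N moves it slowly. It starts within 15 mm of home.
- cap_tab (a point): Top centre of the cap's upright black tab, 62 mm above the table: 12 mm thick along the case's y, 44 mm wide along its x, standing 28 mm above the cap's flat top (34 mm above the table). Moves with the cap; axes as the case.
- nut_a: One of five possible small dropped brass connector parts (three or four are there in a run, the others are absent); plain brass, hexagonal nut 15 mm across the flats, 9 mm high. Origin: centre of its underside. Starts lying on the table under the riser. About 12 g.
- nut_b: One of five possible small dropped brass connector parts (three or four are there in a run, the others are absent); plain brass, hexagonal nut like nut_a, 9 mm high. Origin: centre of its underside. Starts lying on the table under the riser. About 12 g.
- collar: One of five possible small dropped brass connector parts (three or four are there in a run, the others are absent); plain brass, plain round collar, 16 mm diameter, 9 mm high. Origin: centre of its underside. Starts lying on the table under the riser. About 12 g.
- end_cap: One of five possible small dropped brass connector parts (three or four are there in a run, the others are absent); plain brass, round stepped end cap, 16 mm diameter, 10 mm high. Origin: centre of its underside. Starts lying on the table under the riser. About 12 g.
- square_flange: One of five possible small dropped brass connector parts (three or four are there in a run, the others are absent); plain brass, square flange 14 x 14 mm, 9 mm high. Origin: centre of its underside. Starts lying on the table under the riser. About 12 g.
- coupler: Small aluminium block 50 x 30 x 22 mm with brass stubs. Not part of the job: leave it where it is.
- filter: Small aluminium block 70 x 24 x 22 mm with brass stubs. Not part of the job: leave it where it is.
- mixer: Small aluminium block 36 x 32 x 18 mm with one brass stub. Not part of the job: leave it where it is.
- spanner: Steel spanner lying on the table. Not part of the job: leave it where it is.
- jar: Glass jar, 60 mm diameter, 70 mm high. Not part of the job: leave it where it is.
- tape: Roll of white tape, 80 mm diameter, 18 mm high. Not part of the job: leave it where it is.
Not all that is in view belongs to the job. There is more than one size of the probe; the one meant has the size given above. There is more than one size of the case; the one meant has the size given above.

How it is judged:
On the way, in this order (a step that is already met when the one before it is completed fails the run):
1. all the dropped parts are out from under the riser (not (x of nut_a in the frame of shelf between 0.006 and 0.115 m and y of nut_a in the frame of shelf between -0.135 and 0.135 m and height (world z) of nut_a below 0.04 m) and not (x of nut_b in the frame of shelf between 0.006 and 0.115 m and y of nut_b in the frame of shelf between -0.135 and 0.135 m and height (world z) of nut_b below 0.04 m) and not (x of collar in the frame of shelf between 0.006 and 0.115 m and y of collar in the frame of shelf between -0.135 and 0.135 m and height (world z) of collar below 0.04 m) and not (x of end_cap in the frame of shelf between 0.006 and 0.115 m and y of end_cap in the frame of shelf between -0.135 and 0.135 m and height (world z) of end_cap below 0.04 m) and not (x of square_flange in the frame of shelf between 0.006 and 0.115 m and y of square_flange in the frame of shelf between -0.135 and 0.135 m and height (world z) of square_flange below 0.04 m)), for 0.2 s.
2. all the parts are in the case's tray, the cap being off (x of nut_a in the frame of tray between -0.055 and 0.055 m and y of nut_a in the frame of tray between -0.042 and 0.042 m and z of nut_a in the frame of tray between -0.01 and 0.02 m and x of nut_b in the frame of tray between -0.055 and 0.055 m and y of nut_b in the frame of tray between -0.042 and 0.042 m and z of nut_b in the frame of tray between -0.01 and 0.02 m and x of collar in the frame of tray between -0.055 and 0.055 m and y of collar in the frame of tray between -0.042 and 0.042 m and z of collar in the frame of tray between -0.01 and 0.02 m and x of end_cap in the frame of tray between -0.055 and 0.055 m and y of end_cap in the frame of tray between -0.042 and 0.042 m and z of end_cap in the frame of tray between -0.01 and 0.02 m and x of square_flange in the frame of tray between -0.055 and 0.055 m and y of square_flange in the frame of tray between -0.042 and 0.042 m and z of square_flange in the frame of tray between -0.01 and 0.02 m and value of joint cap above 0.03 m), for 0.2 s.
3. the cap is pressed fully home (value of joint cap below 0.005 m), for 0.2 s.
At the end, for the whole second after the job is handed in: Every part present lies in the tray (centre within the tray's walls, under 20 mm above its floor), the cap is within 5 mm of home, and the probe stands still and flat (0.12 rad) on its mat, grip and lip over it (5 mm beyond an edge allowed) (x of nut_a in the frame of tray between -0.055 and 0.055 m and y of nut_a in the frame of tray between -0.042 and 0.042 m and z of nut_a in the frame of tray between -0.01 and 0.02 m and x of nut_b in the frame of tray between -0.055 and 0.055 m and y of nut_b in the frame of tray between -0.042 and 0.042 m and z of nut_b in the frame of tray between -0.01 and 0.02 m and x of collar in the frame of tray between -0.055 and 0.055 m and y of collar in the frame of tray between -0.042 and 0.042 m and z of collar in the frame of tray between -0.01 and 0.02 m and x of end_cap in the frame of tray between -0.055 and 0.055 m and y of end_cap in the frame of tray between -0.042 and 0.042 m and z of end_cap in the frame of tray between -0.01 and 0.02 m and x of square_flange in the frame of tray between -0.055 and 0.055 m and y of square_flange in the frame of tray between -0.042 and 0.042 m and z of square_flange in the frame of tray between -0.01 and 0.02 m and value of joint cap below 0.005 m and x of probe in the frame of mat between -0.115 and 0.115 m and y of probe in the frame of mat between -0.065 and 0.065 m and z of each of probe, probe_lip in the frame of mat below 0.009 m and x of probe_lip in the frame of mat between -0.115 and 0.115 m and y of probe_lip in the frame of mat between -0.065 and 0.065 m and angle between probe's own z axis and vertical below 0.12 rad and linear speed of probe below 0.02 m/s); the robot touches nothing.
It fails at once if the gripper touches a part that is still under the riser ((x of nut_a in the frame of shelf between 0.006 and 0.115 m and y of nut_a in the frame of shelf between -0.135 and 0.135 m and height (world z) of nut_a below 0.04 m and contact force between nut_a and the fingers above 0.5 N) or (x of nut_b in the frame of shelf between 0.006 and 0.115 m and y of nut_b in the frame of shelf between -0.135 and 0.135 m and height (world z) of nut_b below 0.04 m and contact force between nut_b and the fingers above 0.5 N) or (x of collar in the frame of shelf between 0.006 and 0.115 m and y of collar in the frame of shelf between -0.135 and 0.135 m and height (world z) of collar below 0.04 m and contact force between collar and the fingers above 0.5 N) or (x of end_cap in the frame of shelf between 0.006 and 0.115 m and y of end_cap in the frame of shelf between -0.135 and 0.135 m and height (world z) of end_cap below 0.04 m and contact force between end_cap and the fingers above 0.5 N) or (x of square_flange in the frame of shelf between 0.006 and 0.115 m and y of square_flange in the frame of shelf between -0.135 and 0.135 m and height (world z) of square_flange below 0.04 m and contact force between square_flange and the fingers above 0.5 N)).
It fails at once if another thing on the bench is moved by more than 30 mm (distance of any of coupler, filter, mixer, spanner, jar, tape from where it was at the start of the episode above 0.03 m).
Of nut_a, nut_b, collar, end_cap, square_flange only 3 to 4 are there at a start; the rules pass over those that are not, and their reading is None.
At some moment in a run one of nut_a, nut_b, collar, end_cap, square_flange may be knocked a few centimetres aside while the robot is not near it.
Once in a run the grip may slacken for a moment while it holds something.
It also fails if it takes over 210 s, if anything falls off the work surface, if the arm or the gripper's body presses on something with over 40 N, if the wrist force passes 120 N, or if a joint passes its speed limit or range.

### The arm

A 7-joint arm with a two-finger parallel gripper is mounted at the origin on the work surface. World frame = base frame: x ahead of the robot, y to its left, z up, the work surface at z = 0. Lengths are in m, angles in rad, forces in N, time in s.
With the tool pointing down it reaches from about 0.4 to 0.85 m from the base axis. Payload 4.4 kg.
Tool frame: the origin (TCP) lies between the finger pads; the fingertips stand 19 mm ahead of it and the grasp point (between the pads) is the TCP; z points along the fingers, y is the line along which they close (so a half turn about z gives the same grasp; the last joint's range is limited). The gripper opens to 94 mm and grips with 3 to 60 N. Pads are 16 mm wide; open, the fingers measure 119 mm over their backs; the gripper's body (75 mm by 177 mm) begins 78 mm behind the grasp point.
Start: joints at [-1.353, 0.628, 0.038, 1.517, -0.027, 0.996, -0.02], TCP at [0.182, 0.624, 0.224] pointing down, gripper open.
Joint ranges: [-3.06, 3.06], [-0.37, 2.12], [-1.25, 1.32], [0.18, 2.47], [-1.1, 4.24], [0.23, 1.98], [-2.94, 2.94]. Speed limits (rad/s): [2.57, 2.57, 3.14, 3.14, 3.14, 3.14, 3.14].

### API

Orientations are given as a 3x3 rotation matrix whose columns are the frame's x, y, z axes.
In Python, from station import robot, vision gives the robot as it stands. The module is installed in compiled form; this text tells all that it offers.
- The arm moves only by the shell command python3 -m crank 'ROWS' [FORCE]. ROWS is JSON, a list of rows, each an object of numbers: "tx", "ty", "tz": the shift along the tool's x, y, z in mm; "twist": the turn about the tool's z in degrees; "fingers": the finger opening in mm, from 0 to 94. A call has 1 to 10 rows; each row is the pose to reach, as a shift and turn from the pose commanded when the call began, along the tool's axes at that moment; what a row does not reach only later rows make up. A row lasts 1/10 s, in which the tool goes at most 50 mm and 8.59 degrees, less where a joint would pass 70% of its speed; a pose out of reach is approached as far as the arm can. A call with a gripper value outside its range is refused whole. The fingers move at their own pace and stop on an object; FORCE is the grip in N (left out, the last holds). Time passes only in rows, so rows that repeat a pose let the fingers close. It gives the time, the measured TCP pose, the force, the opening and the grip force at its end, in the units of the state.
- robot.sense(): the state, without advancing time (a new reading comes with each control period).
- vision.read_camera(name): name is "side" or "top" or "wrist"; returns the picture (400x640x3 uint8, red, green, blue); there is no depth.
- vision.camera_info(name): a dict with "camera_matrix" (3x3 intrinsics, pixels), "origin" and "attitude" of the camera in the world. Camera axes: x right, y down, z forward; pixel columns grow to the right and rows downward; lengths in m; the calibration is good to about 2 mm. A picture is of the moment at which its call begins: read the wrist's pose just before it. camera_info takes no time and is no camera call; for the wrist camera it gives the pose at the moment of the call.
- robot.job_done(): hands the job in; it is judged then, once.
The state is a dict: "time_s": time; "joints": joint angles; "joint_vel": joint speeds; "tau": joint torques, N m; "tcp_pos": TCP position; "eef_rot": TCP orientation; "force": force on the tool from outside, world axes, zero at the start; "wrist_torque": the same for the moment, N m; "opening": finger opening in m; "finger_force": force on a finger pad.
Only numpy, scipy, OpenCV 4.12 (cv2) and the standard library are available. Lean on these libraries where they do the work, as an engineer would, in place of code of your own. Each camera call takes 0.05 s, during which the arm holds its last target. There are 200 camera calls.

## Working session

There is one attempt and no reset: what is moved stays moved. The work goes in short steps, Python scripts to look and compute and a shell command to move; the robot and the scene stay as the last step left them, time stands still between calls to the robot, and variables do not carry over. Pictures are saved under pics/ and viewed, at most 14 in all, crops included, and the job is handed in when it is done.

```bash
mkdir -p pics; python3 - <<'E'
from station import robot, vision
import cv2,json
s=robot.sense(); print({k:(v.tolist() if hasattr(v,'tolist') else v) for k,v in s.items()})
for n in ["top","side","wrist"]:
    i=vision.camera_info(n); print(n,i)
    im=vision.read_camera(n); cv2.imwrite(f"pics/{n}0.png",im[:,:,::-1])
E
```

```text
{'time_s': 0.0, 'joints': [-1.3527789918204078, 0.6292858555625346, 0.038448942689119185, 1.5183238654927171, -0.026986858073903334, 0.9962679416563152, -0.02003155815564052], 'joint_vel': [-0.0010638406009287362, 0.00014731949898831863, 0.0006464726618163178, -0.00025386196595049616, -0.0012041447555835598, -0.0008009078053303762, -0.0007901520448234143], 'tau': [0.0009670308645581827, -54.97222423553467, 1.1440316587686539, -18.663734793663025, -0.05218519829213619, 0.023743528872728348, 0.0001534229886601679], 'tcp_pos': [0.18182606188537748, 0.6234302330975563, 0.22360737751031892], 'eef_rot': [[-0.9599853668681037, 0.2800497850146611, -0.0004618575041863766], [0.28005016377006825, 0.9599838526325082, -0.001705419949715927], [-3.422674404158939e-05, -0.0017665214657780553, -0.9999984391140022]], 'force': [-0.2079329007384733, -0.6723362805209986, -0.27889664825792365], 'wrist_torque': [-0.004317248384410652, -0.024126647912272165, -0.02521012578804497], 'finger_force': 0.0, 'opening': 0.09372363797805978}
top {'camera_matrix': array([[403.41824107,   0.        , 320.38103611],
  
[... 436 characters left out ...]
9],
       [  0.        ,   0.        ,   1.        ]]), 'origin': array([ 0.08603931, -1.10198546,  0.72952954]), 'attitude': array([[ 9.38306165e-01, -1.67105048e-01,  3.02749802e-01],
       [-3.45805475e-01, -4.52568053e-01,  8.21949348e-01],
       [-3.36996797e-04, -8.75932680e-01, -4.82433235e-01]])}
wrist {'camera_matrix': array([[295.28357361,   0.        , 319.49736914],
       [  0.        , 295.28357361, 196.96618367],
       [  0.        ,   0.        ,   1.        ]]), 'origin': array([0.11646434, 0.64271695, 0.38193837]), 'attitude': array([[ 0.27873731,  0.93285168,  0.22823949],
       [ 0.96036633, -0.27039815, -0.06768574],
       [-0.00142522,  0.23806006, -0.97124939]])}
```

View pics/top0.png

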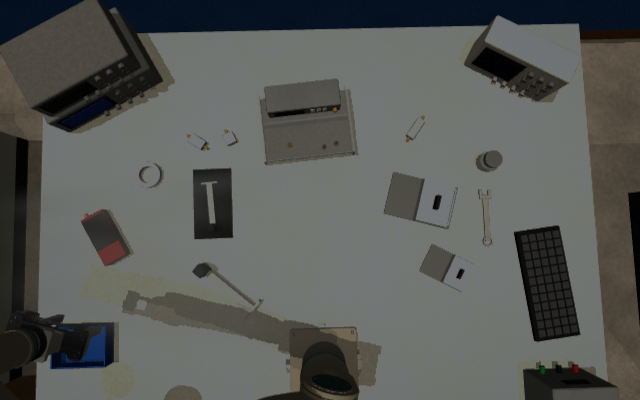

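View pics/side0.png

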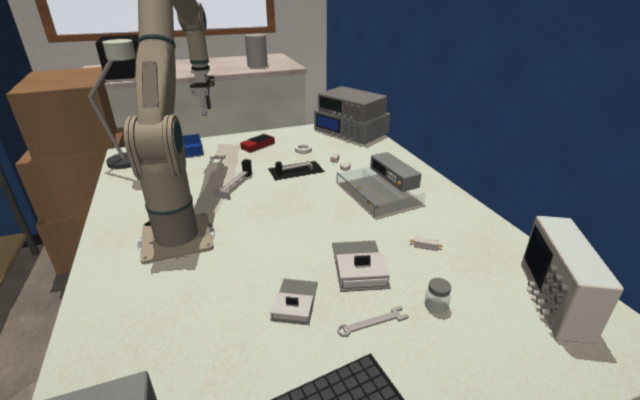

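```bash
cat > h.py <<'E'
import numpy as np, cv2
from station import robot, vision
def ray(name,uv,info=None):
    i=info or vision.camera_info(name); d=i["attitude"]@np.linalg.inv(i["camera_matrix"])@np.array([uv[0],uv[1],1.]); return i["origin"],d
def plane(name,uv,z=0,info=None):
    o,d=ray(name,uv,info); return o+d*(z-o[2])/d[2]
def proj(name,p,info=None):
    i=info or vision.camera_info(name); q=i["camera_matrix"]@(i["attitude"].T@(np.asarray(p)-i["origin"])); return q[:2]/q[2]
def tri(rays):  # least squares ray intersection
    A=0;b=0
    for o,d in rays:
        d=d/np.linalg.norm(d);P=np.eye(3)-np.outer(d,d);A=A+P;b=b+P@o
    p=np.linalg.solve(A,b); return p
def tool(delta):  # world delta -> tool mm
    return 1000*robot.sense()["eef_rot"].T@np.asarray(delta)
def look(name,fn):
    i=vision.camera_info(name); im=vision.read_camera(name)[:,:,::-1].copy(); cv2.imwrite(fn,im); np.save(fn+".npy",i,allow_pickle=True); return im,i
E
python3 - <<'E'
from h import *
im=cv2.imread("pics/top0.png")
c=lambda x,y,w,h,s:cv2.resize(im[y:y+h,x:x+w],(w*s,h*s),interpolation=cv2.INTER_CUBIC)
a=c(255,75,105,90,4); b=c(180,120,95,90,4); d=c(375,165,105,135,4)
H=np.zeros((600,800,3),np.uint8)
A=cv2.resize(c(255,75,105,90,4),(420,360)); H[:360,:420]=A
H[:360,420:800]=b
H[360:600,0:0]=0
H2=cv2.resize(im[165:300,375:480],(0,0),fx=1.77,fy=1.77); H[360:360+H2.shape[0],0:H2.shape[1]]=H2[:240]
s=cv2.imread("pics/side0.png"); S=cv2.resize(s[140:220,320:432],(0,0),fx=3,fy=3); H[360:600,200:200+S.shape[1]]=S
H=cv2.convertScaleAbs(H,alpha=1.4)
cv2.imwrite("pics/crop0.png",H)
E
```

```text
(no output)
```

View pics/crop0.png

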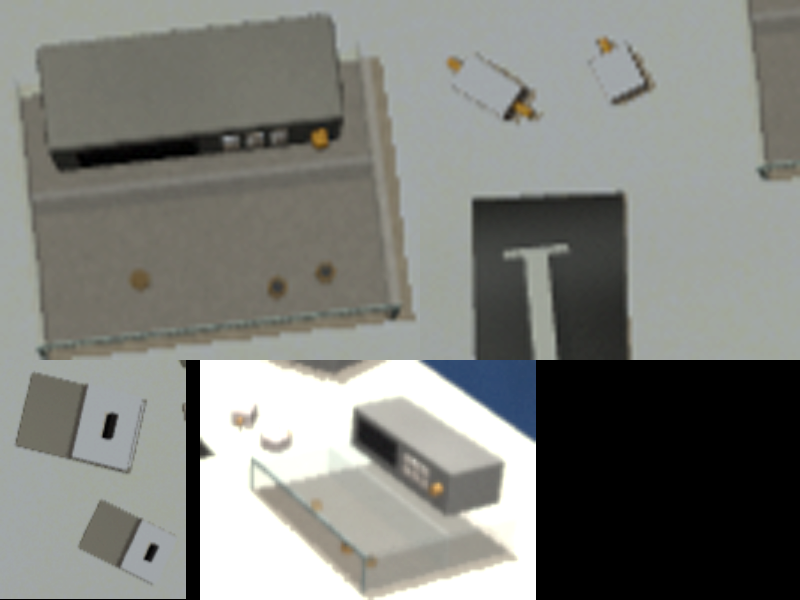

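```bash
python3 - <<'E'
from h import *
np.set_printoptions(precision=4,suppress=True)
P=lambda u,v,z=0:plane("top",(u,v),z)[:2]
print("shelf front L,R z51",P(266,163,.051),P(353,153,.051), np.linalg.norm(P(266,163,.051)-P(353,153,.051)))
for p in [(289.75,145),(324.25,146.75),(336,143)]: print("part",P(*p,.005))
print("mat",*[P(*p,.003) for p in [(193,170),(231.5,168),(232,238),(195,239)]])
print("lip",P(200.5,184,.023),P(217,182,.023),"grip",P(212,228,.05))
print("case",*[P(*p,z) for p,z in [((393,173),.006),((384,214),.006),((457,187.6),.034),((448.5,228),.034)]])
print("tab",P(437,201.7,.062))
# cross-check side view
S=lambda u,v,z=0:plane("side",(u,v),z)[:2]
print("side parts",*[S(320+(u-200)/3,140+(v-360)/3,.005) for u,v in [(316,503),(347,547),(372,561)]])
print("side tab",S(362,260,.06), "tri", tri([ray("top",(437,201)),ray("side",(362,256))]))
E
```

```text
shelf front L,R z51 [0.6106 0.1602] [ 0.6343 -0.1066] 0.26790289070997175
part [0.6744 0.0893]
part [ 0.6658 -0.0202]
part [ 0.6769 -0.058 ]
mat [0.6028 0.397 ] [0.6059 0.2755] [0.385  0.2765] [0.3852 0.3917]
lip [0.555  0.3679] [0.5599 0.3168] grip [0.4172 0.3264]
case [ 0.5755 -0.2356] [ 0.4464 -0.2017] [ 0.5206 -0.4265] [ 0.3968 -0.3935]
tab [ 0.4769 -0.3538]
side parts [0.6735 0.0845] [ 0.6619 -0.0292] [ 0.6754 -0.0686]
side tab [ 0.4671 -0.3747] tri [ 0.4781 -0.3552  0.056 ]
```

```bash
python3 -c "
from h import *
print(tool(np.array([.42,.327,.2])-robot.sense()['tcp_pos']))"
```

```text
[-311.65251551 -217.96101226   24.10131267]
```

```bash
python3 -m crank '[{"tx":-312,"ty":-218,"tz":24,"twist":-23},{"tx":-312,"ty":-218,"tz":24,"twist":-23},{"tx":-312,"ty":-218,"tz":24,"twist":-23},{"tx":-312,"ty":-218,"tz":24,"twist":-23},{"tx":-312,"ty":-218,"tz":24,"twist":-23},{"tx":-312,"ty":-218,"tz":24,"twist":-23},{"tx":-312,"ty":-218,"tz":24,"twist":-23},{"tx":-312,"ty":-218,"tz":24,"twist":-23},{"tx":-312,"ty":-218,"tz":24,"twist":-23},{"tx":-312,"ty":-218,"tz":24,"twist":-23}]' 
python3 - <<'E'
from h import *
look("wrist","pics/w1.png"); print(robot.sense()["tcp_pos"],robot.sense()["eef_rot"],robot.sense()["time_s"])
E
```

```text
[0.18188802 0.62365099 0.2238996 ] [[-9.60003466e-01  2.79987952e-01 -3.03140877e-04]
 [ 2.79988115e-01  9.60002800e-01 -1.13097945e-03]
 [-2.56445297e-05 -1.17062004e-03 -9.99999314e-01]] 0.2validation failed for argument at $[0]...
```

View pics/w1.png

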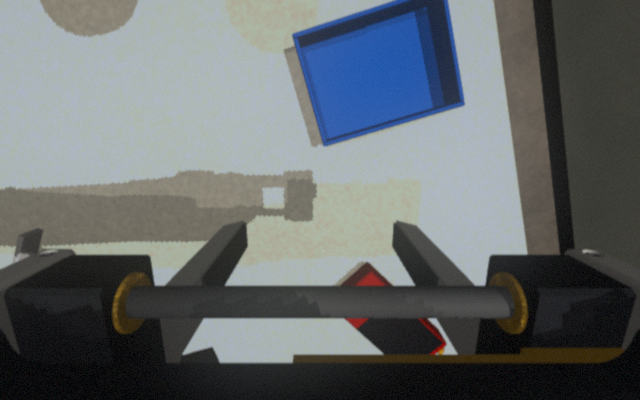

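```bash
python3 -c "
from h import *
print(tool(np.array([.56,.335,.25])-robot.sense()['tcp_pos']))"
```

```text
[-443.80832238 -171.26951125  -25.88854943]
```

```bash
python3 -m crank '[{"tx":-444,"ty":-171,"tz":-26,"twist":-23,"fingers":94},{"tx":-444,"ty":-171,"tz":-26,"twist":-23,"fingers":94},{"tx":-444,"ty":-171,"tz":-26,"twist":-23,"fingers":94},{"tx":-444,"ty":-171,"tz":-26,"twist":-23,"fingers":94},{"tx":-444,"ty":-171,"tz":-26,"twist":-23,"fingers":94},{"tx":-444,"ty":-171,"tz":-26,"twist":-23,"fingers":94},{"tx":-444,"ty":-171,"tz":-26,"twist":-23,"fingers":94},{"tx":-444,"ty":-171,"tz":-26,"twist":-23,"fingers":94},{"tx":-444,"ty":-171,"tz":-26,"twist":-23,"fingers":94},{"tx":-444,"ty":-171,"tz":-26,"twist":-23,"fingers":94}]' 30

```

```text
time_s: 1.2
tcp_pos: [0.5644, 0.3306, 0.2504]
eef_rot: [[-0.994, -0.112, 0.002], [-0.112, 0.994, -0.002], [-0.002, -0.003, -1.0]]
force: [0.7, -0.3, 0.1]
opening: 0.094
finger_force: 0.0
```

```bash
python3 - <<'E'
from h import *
look("wrist","pics/w2.png"); print(tool(np.array([.71,.02,.32])-robot.sense()['tcp_pos']))
E
```

```text
[-108.82341324 -321.38360137  -67.51951096]
```

```bash
sleep 1; python3 -m crank '[{"tx":-110,"ty":-325,"tz":-70,"fingers":94},{"tx":-110,"ty":-325,"tz":-70,"fingers":94},{"tx":-110,"ty":-325,"tz":-70,"fingers":94},{"tx":-110,"ty":-325,"tz":-70,"fingers":94},{"tx":-110,"ty":-325,"tz":-70,"fingers":94},{"tx":-110,"ty":-325,"tz":-70,"fingers":94},{"tx":-110,"ty":-325,"tz":-70,"fingers":94},{"tx":-110,"ty":-325,"tz":-70,"fingers":94},{"tx":-110,"ty":-325,"tz":-70,"fingers":94},{"tx":-110,"ty":-325,"tz":-70,"fingers":94}]'
python3 - <<'E'
from h import *
look("wrist","pics/w3.png")
a=cv2.imread("pics/w2.png");b=cv2.imread("pics/w3.png")
cv2.imwrite("pics/m1.png",cv2.resize(np.vstack([a[:260],b[:330]]),(0,0),fx=1,fy=1))
E
```

```text
validation failed for argument at $[0]...
```

View pics/m1.png

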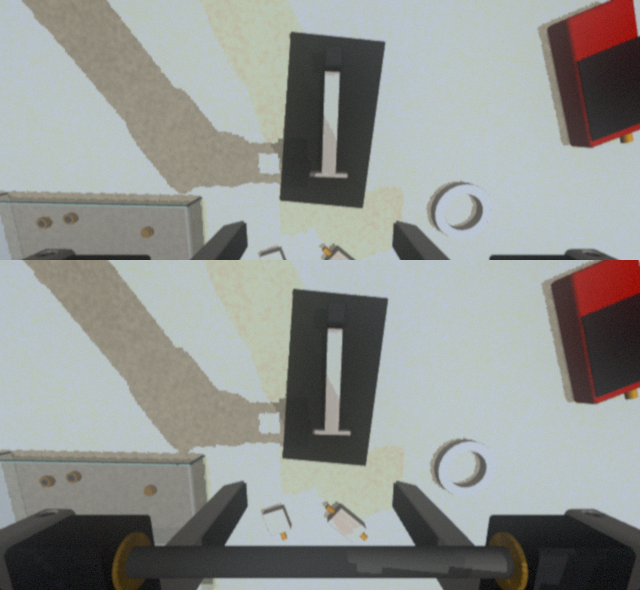

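```bash
python3 -m crank '[{"tx":-110,"ty":-325,"tz":-70,"twist":0,"fingers":94},{"tx":-110,"ty":-325,"tz":-70,"twist":0,"fingers":94},{"tx":-110,"ty":-325,"tz":-70,"twist":0,"fingers":94},{"tx":-110,"ty":-325,"tz":-70,"twist":0,"fingers":94},{"tx":-110,"ty":-325,"tz":-70,"twist":0,"fingers":94},{"tx":-110,"ty":-325,"tz":-70,"twist":0,"fingers":94},{"tx":-110,"ty":-325,"tz":-70,"twist":0,"fingers":94},{"tx":-110,"ty":-325,"tz":-70,"twist":0,"fingers":94},{"tx":-110,"ty":-325,"tz":-70,"twist":0,"fingers":94},{"tx":-110,"ty":-325,"tz":-70,"twist":0,"fingers":94}]'
python3 - <<'E'
from h import *
look("wrist","pics/w4.png")
a=cv2.imread("pics/w2.png")[20:220,260:420];b=cv2.imread("pics/w4.png")
m=np.zeros((600,800,3),np.uint8); m[:260,:]=cv2.resize(b[:208],(800,260))
m=np.zeros((600,800,3),np.uint8); m[:350,:640]=b[:350]; m[350:600,:200]=cv2.resize(a,(200,250)); 
cv2.imwrite("pics/m2.png",m)
E
```

```text
time_s: 2.3
tcp_pos: [0.7068, 0.0288, 0.3199]
eef_rot: [[-0.993, -0.121, -0.002], [-0.121, 0.993, 0.002], [0.001, 0.002, -1.0]]
force: [0.2, 0.7, -0.6]
opening: 0.0939
finger_force: 0.0
```

View pics/m2.png

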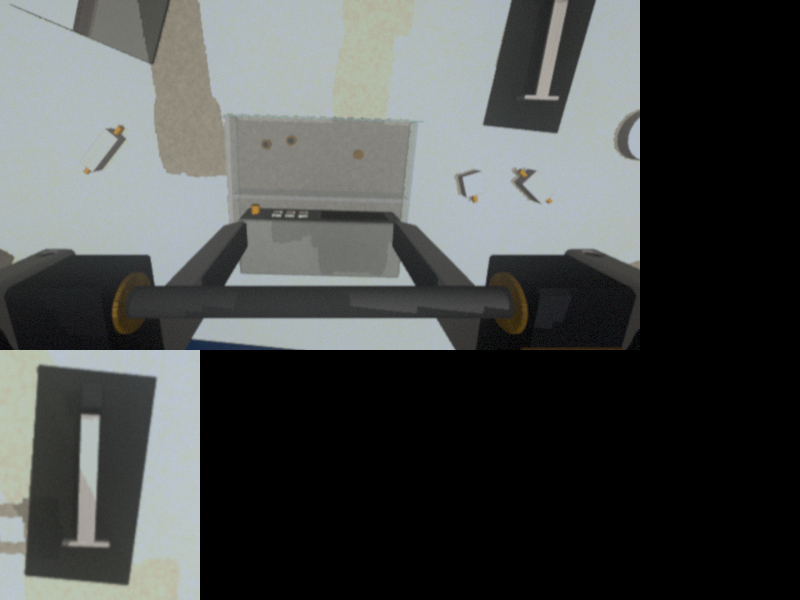

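```bash
python3 - <<'E'
from h import *
np.set_printoptions(precision=4,suppress=True)
I2=np.load("pics/w2.png.npy",allow_pickle=True).item();I4=np.load("pics/w4.png.npy",allow_pickle=True).item()
W=lambda I,u,v,z:plane("wrist",(u,v),z,I)
L=W(I4,417,121,.051);R=W(I4,227,116,.051);d=(L-R);print("front",R,L,np.linalg.norm(d),np.degrees(np.arctan2(d[1],d[0]))-90,(L+R)/2)
top=[(336,143),(324.25,146.75),(289.75,145)]
for t,w in zip(top,[(266,144),(291,140),(358,154)]):
    print("part",W(I4,*w,.005),tri([ray("top",t),ray("wrist",w,I4)]))
print("lip w2",W(I2,310,175,.023),W(I2,348,175.5,.023),"grip",W(I2,334,48,.053))
ce=lambda u,v:(260+u*.8,20+(v-350)*.8)
print("lip w2",W(I2,*ce(62,543),.023),W(I2,*ce(110,544),.023)," blade",W(I2,*ce(90,415),.023),W(I2,*ce(87.5,540),.023))
print("grip",W(I2,*ce(92,379),.053))
print("grip tri",tri([ray("top",(212,227)),ray("wrist",ce(92,379),I2)]),"liptri",tri([ray("top",(208.7,183)),ray("wrist",ce(86,543.5),I2)]))
print("mat",*[W(I2,*ce(*p),.003)[:2] for p in [(38,367),(155,378),(130,584),(26,574)]])
E
```

```text
front [ 0.6429 -0.1086  0.051 ] [0.6172 0.1561 0.051 ] 0.26586928776290464 5.541270294006139 [0.6301 0.0237 0.051 ]
part [ 0.6785 -0.0592  0.005 ] [ 0.6781 -0.0589  0.0022]
part [ 0.6675 -0.0207  0.005 ] [ 0.6679 -0.0209 -0.004 ]
part [0.6764 0.0875 0.005 ] [ 0.6778  0.0901 -0.0116]
lip w2 [0.5629 0.317  0.023 ] [0.5579 0.367  0.023 ] grip [0.4138 0.3289 0.053 ]
lip w2 [0.5622 0.3164 0.023 ] [0.5575 0.3669 0.023 ]  blade [0.4337 0.3303 0.023 ] [0.5559 0.3428 0.023 ]
grip [0.4091 0.3278 0.053 ]
grip tri [0.4169 0.3243 0.0716] liptri [0.5578 0.3412 0.0289]
mat [0.392  0.2737] [0.3888 0.3911] [0.6038 0.3981] [0.6055 0.2792]
```

```bash
python3 -c "
from h import *
print(tool(np.array([.4207,.3278,.12])-robot.sense()['tcp_pos']))"
```

```text
[247.61008699 330.85567741 201.00299566]
```

```bash
python3 -m crank '[{"tx":248,"ty":331,"tz":201,"twist":1,"fingers":50},{"tx":248,"ty":331,"tz":201,"twist":1,"fingers":50},{"tx":248,"ty":331,"tz":201,"twist":1,"fingers":50},{"tx":248,"ty":331,"tz":201,"twist":1,"fingers":50},{"tx":248,"ty":331,"tz":201,"twist":1,"fingers":50},{"tx":248,"ty":331,"tz":201,"twist":1,"fingers":50},{"tx":248,"ty":331,"tz":201,"twist":1,"fingers":50},{"tx":248,"ty":331,"tz":201,"twist":1,"fingers":50},{"tx":248,"ty":331,"tz":201,"twist":1,"fingers":50},{"tx":248,"ty":331,"tz":201,"twist":1,"fingers":50}]'
python3 -m crank '[{"tx":0,"ty":0,"tz":0,"twist":0,"fingers":50},{"tx":0,"ty":0,"tz":0,"twist":0,"fingers":50}]'
python3 - <<'E'
from h import *
s=robot.sense(); print(tool(np.array([.4207,.3278,.034])-s['tcp_pos']),np.degrees(np.arctan2(-s['eef_rot'][0,1],s['eef_rot'][1,1])))
E
```

```text
time_s: 3.35
tcp_pos: [0.4147, 0.3307, 0.1176]
eef_rot: [[-0.994, -0.112, -0.006], [-0.112, 0.994, 0.0], [0.006, 0.001, -1.0]]
force: [-1.1, -1.0, -0.3]
opening: 0.0502
finger_force: 0.0
time_s: 3.55
tcp_pos: [0.4232, 0.3252, 0.12]
eef_rot: [[-0.995, -0.101, 0.001], [-0.101, 0.995, -0.0], [-0.001, -0.0, -1.0]]
force: [1.4, -0.5, -0.0]
opening: 0.0503
finger_force: 0.0
[ 2.30909338  2.84628457 86.00422751] 5.7696115785153195
```

```bash
python3 -m crank '[{"tx":1,"ty":1,"tz":30,"twist":0,"fingers":50},{"tx":1,"ty":1,"tz":60,"twist":0,"fingers":50},{"tx":1,"ty":1,"tz":80,"twist":0,"fingers":50},{"tx":1,"ty":1,"tz":86,"twist":0,"fingers":50},{"tx":1,"ty":1,"tz":86,"twist":0,"fingers":50},{"tx":1,"ty":1,"tz":86,"twist":0,"fingers":35},{"tx":1,"ty":1,"tz":86,"twist":0,"fingers":15},{"tx":1,"ty":1,"tz":86,"twist":0,"fingers":15},{"tx":1,"ty":1,"tz":86,"twist":0,"fingers":15},{"tx":1,"ty":1,"tz":86,"twist":0,"fingers":15}]' 45
```

```text
time_s: 4.55
tcp_pos: [0.4219, 0.3269, 0.0342]
eef_rot: [[-0.995, -0.1, 0.001], [-0.1, 0.995, 0.001], [-0.001, 0.001, -1.0]]
force: [-0.5, 0.4, 5.5]
opening: 0.0219
finger_force: 45.0
```

```bash
python3 -m crank '[{"tx":0,"ty":0,"tz":-15,"twist":0,"fingers":15},{"tx":0,"ty":0,"tz":-30,"twist":0,"fingers":15},{"tx":5,"ty":-40,"tz":-35,"twist":0,"fingers":15},{"tx":5,"ty":-80,"tz":-35,"twist":0,"fingers":15},{"tx":5,"ty":-120,"tz":-35,"twist":0,"fingers":15},{"tx":5,"ty":-160,"tz":-35,"twist":0,"fingers":15},{"tx":5,"ty":-200,"tz":-30,"twist":0,"fingers":15},{"tx":5,"ty":-235,"tz":-20,"twist":0,"fingers":15},{"tx":5,"ty":-261,"tz":-15,"twist":0,"fingers":15},{"tx":5,"ty":-261,"tz":-15,"twist":0,"fingers":15}]' 45
python3 - <<'E'
from h import *
a,_=look("side","pics/s1.png"); b,_=look("top","pics/t1.png")
m=np.zeros((600,800,3),np.uint8)
m[:300,:800]=cv2.resize(a[130:235,230:510],(800,300)); m[300:600,:600]=cv2.resize(b[90:230,220:500],(600,300))
cv2.imwrite("pics/m3.png",cv2.convertScaleAbs(m,alpha=1.2))
s=robot.sense(); print(s["tcp_pos"],s["opening"],s["finger_force"])
E
```

```text
time_s: 5.55
tcp_pos: [0.4418, 0.0613, 0.0478]
eef_rot: [[-0.996, -0.093, -0.003], [-0.093, 0.996, -0.003], [0.003, -0.003, -1.0]]
force: [-0.9, 0.7, -0.4]
opening: 0.0215
finger_force: 45.0
[0.4425136  0.06575527 0.04834345] 0.021214521608690338 44.999340176582336
```

View pics/m3.png

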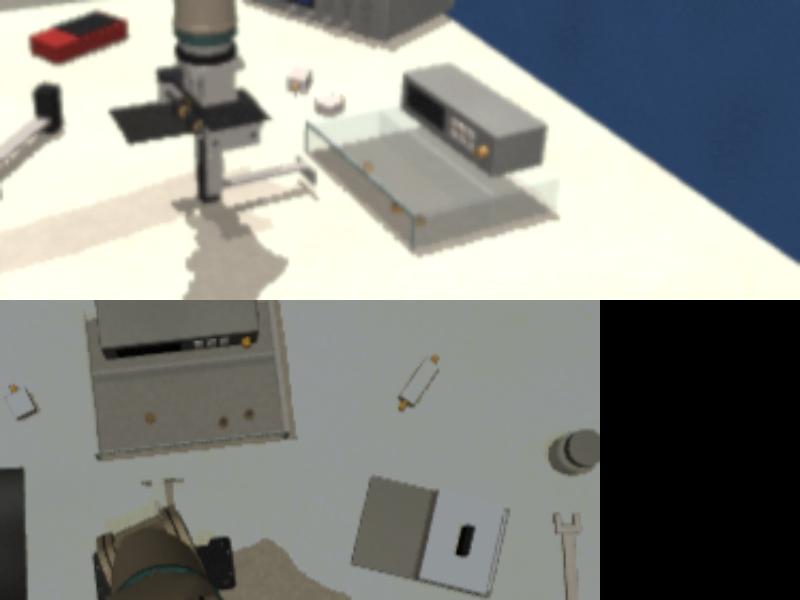

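```bash
python3 - <<'E'
from h import *
np.set_printoptions(precision=4,suppress=True)
T=lambda u,v,z:plane("top",(220+u/2.143,90+(v-300)/2.143),z)
t=lambda u,v:(220+u/2.143,90+(v-300)/2.143)
sd=lambda u,v:(230+u*.35,130+v*.35)
print("lip",T(143,482.5,.037),T(186,478,.037))
print("lip tri", tri([ray("top",t(164.5,480)),ray("side",sd(308,171))]))
L,R=T(98,458,.051),T(295,435.5,.051); d=L-R; print("front",L,R,np.linalg.norm(d),np.degrees(np.arctan2(d[1],d[0]))-90,(L+R)/2)
L,R=T(98,458,.025),T(295,435.5,.025); print((L+R)/2)
for p in [(150,418),(223,422),(249,413)]: print(T(*p,.005))
s=robot.sense()
print("lip expected",s["tcp_pos"]-.14*s["eef_rot"][:,0],s["tcp_pos"])
E
```

```text
lip [0.5734 0.0988 0.037 ] [0.5782 0.0368 0.037 ]
lip tri [0.5786 0.0684 0.022 ]
front [0.6083 0.1611 0.051 ] [ 0.6332 -0.1209  0.051 ] 0.28306721969233123 5.0446856076212185 [0.6208 0.0201 0.051 ]
[0.6255 0.0203 0.025 ]
[0.6741 0.0885 0.005 ]
[ 0.6652 -0.0196  0.005 ]
[ 0.6777 -0.0587  0.005 ]
lip expected [0.5818 0.0796 0.0483] [0.4425 0.0658 0.0483]
```

```bash
python3 -m crank '[{"tx":-10,"ty":5,"tz":-2,"twist":0,"fingers":15},{"tx":-25,"ty":5,"tz":-2,"twist":0,"fingers":15},{"tx":-40,"ty":5,"tz":-2,"twist":0,"fingers":15},{"tx":-55,"ty":5,"tz":-2,"twist":0,"fingers":15},{"tx":-70,"ty":5,"tz":-2,"twist":0,"fingers":15},{"tx":-85,"ty":5,"tz":-2,"twist":0,"fingers":15},{"tx":-100,"ty":5,"tz":-2,"twist":0,"fingers":15},{"tx":-112,"ty":5,"tz":-2,"twist":0,"fingers":15},{"tx":-120,"ty":5,"tz":-2,"twist":0,"fingers":15},{"tx":-120,"ty":5,"tz":-2,"twist":0,"fingers":15}]' 45
python3 - <<'E'
from h import *
a,_=look("side","pics/s2.png"); b,_=look("top","pics/t2.png")
m=np.zeros((600,800,3),np.uint8)
m[:300,:560]=cv2.resize(a[145:220,310:450],(560,300)); m[300:600,:520]=cv2.resize(b[100:175,240:370],(520,300))
cv2.imwrite("pics/m4.png",cv2.convertScaleAbs(m,alpha=1.3))
E
```

```text
time_s: 6.65
tcp_pos: [0.563, 0.0849, 0.0508]
eef_rot: [[-0.995, -0.102, 0.002], [-0.102, 0.995, 0.001], [-0.002, 0.001, -1.0]]
force: [-0.0, -0.1, -1.8]
opening: 0.0216
finger_force: 45.0
```

View pics/m4.png

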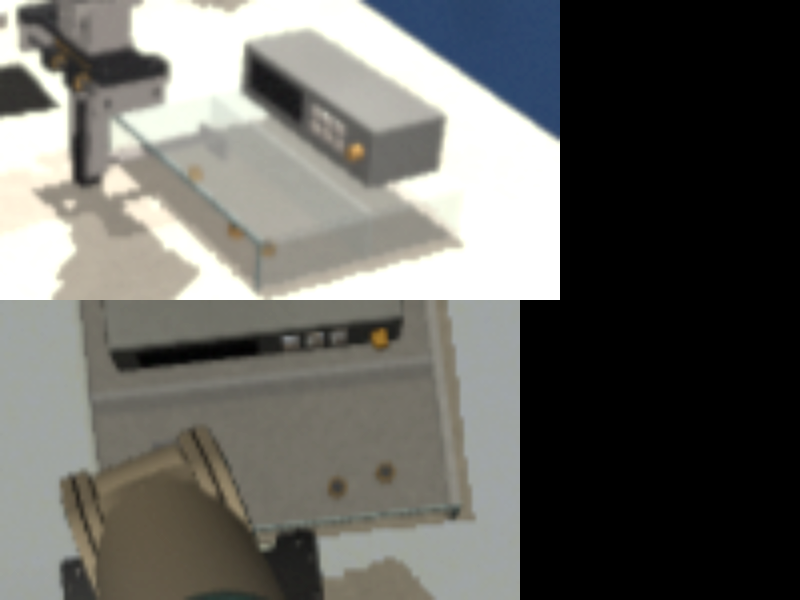

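```bash
python3 - <<'E'
from h import *
np.set_printoptions(precision=4,suppress=True)
S=lambda u,v,z:plane("side",(310+u/4,145+v/4),z)
c=lambda p:(lambda q:((q[0]-310)*4,(q[1]-145)*4))(proj("side",p))
s=robot.sense(); print(s["tcp_pos"])
R=s["eef_rot"]; 
for yaw in (0,4,-4,-8):
  a=np.radians(5.8-yaw if 0 else 5.8+yaw); x=np.array([np.cos(a),np.sin(a),0]); y=np.array([-np.sin(a),np.cos(a),0])
  l=s["tcp_pos"]+.14*x; print(yaw,l,[np.round(c([*(l+k*y)[:2],z])) for k in(-.025,.025) for z in (.019,.039)])
print("parts",S(195,173,.005),S(235,229,.005),S(268,248,.005), "known proj",c([.676,.0885,.005]),c([.6665,-.02,.005]),c([.678,-.059,.005]))
E
```

```text
[0.5609 0.0838 0.0504]
0 [0.7002 0.098  0.0504] [array([228., 158.]), array([229., 140.]), array([201., 137.]), array([202., 119.])]
4 [0.6989 0.1077 0.0504] [array([224., 154.]), array([225., 135.]), array([194., 133.]), array([195., 115.])]
-4 [0.7009 0.0882 0.0504] [array([231., 163.]), array([233., 145.]), array([208., 141.]), array([209., 123.])]
-8 [0.7008 0.0785 0.0504] [array([234., 168.]), array([235., 149.]), array([213., 145.]), array([214., 127.])]
parts [0.6718 0.0802 0.005 ] [ 0.6613 -0.0283  0.005 ] [ 0.6743 -0.0682  0.005 ] known proj (np.float64(195.30322920993535), np.float64(168.39899126476098)) (np.float64(236.0391270253583), np.float64(223.5923390315901)) (np.float64(266.9511628915725), np.float64(242.2086300220576))
```

```bash
python3 -m crank '[{"tx":0,"ty":-5,"tz":0,"twist":0,"fingers":15},{"tx":0,"ty":-5,"tz":8,"twist":0,"fingers":15},{"tx":0,"ty":-5,"tz":14,"twist":0,"fingers":15},{"tx":0,"ty":-5,"tz":17,"twist":0,"fingers":15},{"tx":0,"ty":-5,"tz":18,"twist":0,"fingers":15},{"tx":0,"ty":-5,"tz":18,"twist":0,"fingers":15},{"tx":10,"ty":-5,"tz":18,"twist":0,"fingers":15},{"tx":18,"ty":-5,"tz":18,"twist":0,"fingers":15},{"tx":26,"ty":-5,"tz":18,"twist":0,"fingers":15},{"tx":34,"ty":-5,"tz":18,"twist":0,"fingers":15}]' 45
python3 -m crank '[{"tx":10,"ty":0,"tz":0,"twist":0,"fingers":15},{"tx":20,"ty":0,"tz":0,"twist":0,"fingers":15},{"tx":30,"ty":0,"tz":0,"twist":0,"fingers":15},{"tx":40,"ty":0,"tz":0,"twist":0,"fingers":15},{"tx":50,"ty":0,"tz":0,"twist":0,"fingers":15},{"tx":60,"ty":0,"tz":0,"twist":0,"fingers":15},{"tx":70,"ty":0,"tz":0,"twist":0,"fingers":15},{"tx":80,"ty":0,"tz":0,"twist":0,"fingers":15},{"tx":90,"ty":0,"tz":0,"twist":0,"fingers":15},{"tx":90,"ty":0,"tz":0,"twist":0,"fingers":15}]' 45
python3 - <<'E'
from h import *
a,_=look("side","pics/s3.png"); b,_=look("top","pics/t3.png")
# brass detection by saturation, side and top
for n,im in(("side",a),("top",b)):
    hsv=cv2.cvtColor(im,cv2.COLOR_BGR2HSV); mk=cv2.inRange(hsv,(8,90,60),(28,255,255))
    k,l,st,ce=cv2.connectedComponentsWithStats(mk)
    print(n,[(np.round(ce[i],1).tolist(),int(st[i,4]),np.round(plane(n,ce[i],.005)[:2],3).tolist()) for i in range(1,k) if st[i,4]>1])
E
```

```text
time_s: 7.75
tcp_pos: [0.5272, 0.0745, 0.0326]
eef_rot: [[-0.995, -0.1, -0.0], [-0.1, 0.995, -0.0], [0.0, -0.0, -1.0]]
force: [-0.0, 1.4, -1.6]
opening: 0.0215
finger_force: 45.0
time_s: 8.75
tcp_pos: [0.4364, 0.0652, 0.0324]
eef_rot: [[-0.995, -0.101, -0.003], [-0.101, 0.995, -0.0], [0.003, -0.0, -1.0]]
force: [0.4, 0.4, -1.6]
opening: 0.0218
finger_force: 45.0
side [([101.2, 27.6], 1109, [-0.921, 6.253]), ([259.1, 29.8], 110, [1.355, 5.11]), ([59.5, 153.7], 13054, [-0.489, 0.862]), ([108.0, 112.9], 560, [-0.344, 1.452]), ([127.0, 142.5], 2, [-0.204, 0.902]), ([124.5, 145.0], 2, [-0.214, 0.871]), ([333.0, 159.5], 2, [0.676, 0.363]), ([292.2, 171.6], 8, [0.471, 0.309]), ([296.9, 177.6], 7, [0.473, 0.25]), ([398.4, 182.6], 16, [0.84, 0.068]), ([332.4, 194.7], 9, [0.558, 0.069]), ([368.2, 202.6], 9, [0.659, -0.03]), ([8.6, 252.3], 668, [-0.476, 0.082]), ([411.7, 240.4], 7, [0.684, -0.283]), ([439.7, 245.4], 7, [0.751, -0.335])]
top [([334.5, 109.2], 18, [0.787, -0.057]), ([422.3, 117.0], 7, [0.754, -0.338]), ([226.0, 131.0], 7, [0.725, 0.291]), ([188.1, 135.7], 7, [0.713, 0.411]), ([407.5, 138.7], 13, [0.685, -0.287]), ([335.7, 143.3], 6, [0.676, -0.057]), ([205.2, 146.6], 13, [0.676, 0.358]), ([323.2, 147.4], 5, [0.664, -0.017]), ([85.5, 215.7], 13, [0.468, 0.732])]
```

```bash
python3 -m crank '[{"tx":0,"ty":0,"tz":-15,"twist":0,"fingers":15},{"tx":0,"ty":0,"tz":-30,"twist":0,"fingers":15},{"tx":0,"ty":-25,"tz":-30,"twist":0,"fingers":15},{"tx":0,"ty":-55,"tz":-30,"twist":0,"fingers":15},{"tx":0,"ty":-85,"tz":-30,"twist":0,"fingers":15},{"tx":0,"ty":-115,"tz":-25,"twist":0,"fingers":15},{"tx":0,"ty":-140,"tz":-18,"twist":0,"fingers":15},{"tx":0,"ty":-155,"tz":-18,"twist":0,"fingers":15},{"tx":0,"ty":-161,"tz":-18,"twist":0,"fingers":15},{"tx":0,"ty":-161,"tz":-18,"twist":0,"fingers":15}]' 45
python3 -m crank '[{"tx":-15,"ty":0,"tz":0,"twist":0,"fingers":15},{"tx":-30,"ty":0,"tz":0,"twist":0,"fingers":15},{"tx":-45,"ty":0,"tz":0,"twist":0,"fingers":15},{"tx":-60,"ty":0,"tz":0,"twist":0,"fingers":15},{"tx":-75,"ty":0,"tz":0,"twist":0,"fingers":15},{"tx":-90,"ty":0,"tz":0,"twist":0,"fingers":15},{"tx":-100,"ty":0,"tz":0,"twist":0,"fingers":15},{"tx":-110,"ty":0,"tz":0,"twist":0,"fingers":15},{"tx":-110,"ty":0,"tz":0,"twist":0,"fingers":15},{"tx":-110,"ty":0,"tz":0,"twist":0,"fingers":15}]' 45
python3 - <<'E'
from h import *
a,_=look("side","pics/s4.png")
hsv=cv2.cvtColor(a,cv2.COLOR_BGR2HSV); mk=cv2.inRange(hsv[:,300:430],(8,80,60),(28,255,255)); k,l,st,ce=cv2.connectedComponentsWithStats(mk)
print([(np.round(plane("side",ce[i]+[300,0],.005)[:2]+[.005,.008],3).tolist(),int(st[i,4])) for i in range(1,k)],robot.sense()["tcp_pos"])
E
```

```text
time_s: 9.85
tcp_pos: [0.4552, -0.0952, 0.0504]
eef_rot: [[-0.995, -0.098, 0.001], [-0.098, 0.995, 0.0], [-0.001, 0.0, -1.0]]
force: [0.6, 0.7, -1.6]
opening: 0.0218
finger_force: 45.0
time_s: 10.85
tcp_pos: [0.5635, -0.0833, 0.0503]
eef_rot: [[-0.995, -0.1, -0.001], [-0.1, 0.995, 0.0], [0.001, 0.0, -1.0]]
force: [-1.7, 0.4, -1.6]
opening: 0.0222
finger_force: 45.0
[([0.678, 0.366], 4), ([0.662, 0.195], 2), ([0.642, 0.173], 11), ([0.845, 0.076], 17), ([0.648, 0.117], 11), ([0.562, 0.078], 10), ([0.676, -0.063], 4), ([0.688, -0.275], 8)] [ 0.56325513 -0.08358093  0.05028919]
```

```bash
python3 -m crank '[{"tx":0,"ty":0,"tz":8,"twist":0,"fingers":15},{"tx":0,"ty":0,"tz":14,"twist":0,"fingers":15},{"tx":0,"ty":0,"tz":17,"twist":0,"fingers":15},{"tx":0,"ty":0,"tz":18,"twist":0,"fingers":15},{"tx":0,"ty":0,"tz":18,"twist":0,"fingers":15},{"tx":8,"ty":0,"tz":18,"twist":0,"fingers":15},{"tx":16,"ty":0,"tz":18,"twist":0,"fingers":15},{"tx":24,"ty":0,"tz":18,"twist":0,"fingers":15},{"tx":32,"ty":0,"tz":18,"twist":0,"fingers":15},{"tx":40,"ty":0,"tz":18,"twist":0,"fingers":15}]' 45
python3 -m crank '[{"tx":10,"ty":0,"tz":0,"twist":0,"fingers":15},{"tx":20,"ty":0,"tz":0,"twist":0,"fingers":15},{"tx":30,"ty":0,"tz":0,"twist":0,"fingers":15},{"tx":40,"ty":0,"tz":0,"twist":0,"fingers":15},{"tx":50,"ty":0,"tz":0,"twist":0,"fingers":15},{"tx":60,"ty":0,"tz":0,"twist":0,"fingers":15},{"tx":70,"ty":0,"tz":0,"twist":0,"fingers":15},{"tx":80,"ty":0,"tz":0,"twist":0,"fingers":15},{"tx":90,"ty":0,"tz":0,"twist":0,"fingers":15},{"tx":90,"ty":0,"tz":0,"twist":0,"fingers":15}]' 45
python3 - <<'E'
from h import *
for n in("side","top"):
    a,_=look(n,"pics/%s5.png"%n); b=np.array([.005,.008]) if n=="side" else 0
    hsv=cv2.cvtColor(a,cv2.COLOR_BGR2HSV); mk=cv2.inRange(hsv[:,230:430],(8,80,60),(28,255,255)); k,l,st,ce=cv2.connectedComponentsWithStats(mk)
    print(n,[(np.round(plane(n,ce[i]+[230,0],.005)[:2]+b,3).tolist(),int(st[i,4])) for i in range(1,k) if st[i,4]>2],robot.sense()["tcp_pos"])
E
```

```text
time_s: 11.9
tcp_pos: [0.5235, -0.0878, 0.0326]
eef_rot: [[-0.995, -0.1, -0.0], [-0.1, 0.995, -0.0], [0.0, -0.0, -1.0]]
force: [0.9, -0.3, -1.3]
opening: 0.0216
finger_force: 45.0
time_s: 12.9
tcp_pos: [0.4326, -0.0969, 0.0324]
eef_rot: [[-0.995, -0.1, -0.003], [-0.1, 0.995, -0.0], [0.003, -0.0, -1.0]]
force: [0.4, 1.0, -1.0]
opening: 0.0221
finger_force: 45.0
side [([1.663, 5.843], 211), ([0.678, 0.366], 4), ([0.845, 0.076], 17), ([0.474, 0.123], 12), ([0.474, 0.063], 10), ([0.664, -0.022], 9), ([0.688, -0.275], 8)] [ 0.43409447 -0.09671472  0.03246023]
top [([0.787, -0.057], 19), ([0.754, -0.339], 9), ([0.685, -0.287], 14), ([0.665, -0.02], 8), ([0.562, 0.078], 21), ([0.557, -0.068], 13), ([0.449, -0.064], 5)] [ 0.4350392 -0.0965858  0.0325067]
```

```bash
python3 -m crank '[{"tx":0,"ty":0,"tz":-15,"twist":0,"fingers":15},{"tx":0,"ty":0,"tz":-30,"twist":0,"fingers":15},{"tx":0,"ty":20,"tz":-30,"twist":0,"fingers":15},{"tx":0,"ty":40,"tz":-25,"twist":0,"fingers":15},{"tx":0,"ty":57,"tz":-18,"twist":0,"fingers":15},{"tx":0,"ty":65,"tz":-18,"twist":0,"fingers":15},{"tx":0,"ty":65,"tz":-18,"twist":0,"fingers":15},{"tx":-15,"ty":65,"tz":-18,"twist":0,"fingers":15},{"tx":-30,"ty":65,"tz":-18,"twist":0,"fingers":15},{"tx":-45,"ty":65,"tz":-18,"twist":0,"fingers":15}]' 45
python3 -m crank '[{"tx":-15,"ty":0,"tz":0,"twist":0,"fingers":15},{"tx":-30,"ty":0,"tz":0,"twist":0,"fingers":15},{"tx":-45,"ty":0,"tz":0,"twist":0,"fingers":15},{"tx":-60,"ty":0,"tz":0,"twist":0,"fingers":15},{"tx":-70,"ty":0,"tz":0,"twist":0,"fingers":15},{"tx":-77,"ty":0,"tz":0,"twist":0,"fingers":15},{"tx":-77,"ty":0,"tz":0,"twist":0,"fingers":15},{"tx":-77,"ty":0,"tz":0,"twist":0,"fingers":15}]' 45
python3 - <<'E'
from h import *
a,_=look("side","pics/s6.png")
hsv=cv2.cvtColor(a,cv2.COLOR_BGR2HSV); mk=cv2.inRange(hsv[:,300:430],(8,80,60),(28,255,255)); k,l,st,ce=cv2.connectedComponentsWithStats(mk)
print([(np.round(plane("side",ce[i]+[300,0],.005)[:2]+[.005,.008],3).tolist(),int(st[i,4])) for i in range(1,k)],robot.sense()["tcp_pos"])
E
```

```text
time_s: 14.0
tcp_pos: [0.4741, -0.0286, 0.0508]
eef_rot: [[-0.995, -0.098, 0.001], [-0.098, 0.995, -0.001], [-0.0, -0.001, -1.0]]
force: [0.1, 0.3, -1.7]
opening: 0.0219
finger_force: 45.0
time_s: 14.8
tcp_pos: [0.5489, -0.0201, 0.0503]
eef_rot: [[-0.995, -0.1, -0.001], [-0.1, 0.995, -0.0], [0.001, -0.0, -1.0]]
force: [-0.5, -0.7, -1.4]
opening: 0.0217
finger_force: 45.0
[([0.626, 0.254], 6), ([0.63, 0.192], 11), ([0.844, 0.077], 18), ([0.562, 0.078], 10), ([0.664, -0.022], 9), ([0.557, -0.071], 13), ([0.688, -0.275], 8)] [ 0.54879331 -0.01999519  0.05034542]
```

```bash
python3 -m crank '[{"tx":0,"ty":0,"tz":8,"twist":0,"fingers":15},{"tx":0,"ty":0,"tz":14,"twist":0,"fingers":15},{"tx":0,"ty":0,"tz":17,"twist":0,"fingers":15},{"tx":0,"ty":0,"tz":18,"twist":0,"fingers":15},{"tx":0,"ty":0,"tz":18,"twist":0,"fingers":15},{"tx":8,"ty":0,"tz":18,"twist":0,"fingers":15},{"tx":16,"ty":0,"tz":18,"twist":0,"fingers":15},{"tx":24,"ty":0,"tz":18,"twist":0,"fingers":15},{"tx":32,"ty":0,"tz":18,"twist":0,"fingers":15},{"tx":40,"ty":0,"tz":18,"twist":0,"fingers":15}]' 45
python3 -m crank '[{"tx":10,"ty":0,"tz":0,"twist":0,"fingers":15},{"tx":20,"ty":0,"tz":0,"twist":0,"fingers":15},{"tx":30,"ty":0,"tz":0,"twist":0,"fingers":15},{"tx":40,"ty":0,"tz":0,"twist":0,"fingers":15},{"tx":50,"ty":0,"tz":0,"twist":0,"fingers":15},{"tx":60,"ty":0,"tz":0,"twist":0,"fingers":15},{"tx":70,"ty":0,"tz":0,"twist":0,"fingers":15},{"tx":80,"ty":0,"tz":0,"twist":0,"fingers":15},{"tx":80,"ty":0,"tz":-15,"twist":0,"fingers":15},{"tx":80,"ty":0,"tz":-30,"twist":0,"fingers":15}]' 45
python3 - <<'E'
from h import *
for n in("side","top"):
    a,_=look(n,"pics/%s7.png"%n); b=np.array([.005,.008]) if n=="side" else 0
    hsv=cv2.cvtColor(a,cv2.COLOR_BGR2HSV); mk=cv2.inRange(hsv[:,230:430],(8,80,60),(28,255,255)); k,l,st,ce=cv2.connectedComponentsWithStats(mk)
    print(n,[(np.round(plane(n,ce[i]+[230,0],.005)[:2]+b,3).tolist(),int(st[i,4])) for i in range(1,k) if st[i,4]>2],robot.sense()["tcp_pos"])
E
```

```text
time_s: 15.85
tcp_pos: [0.509, -0.0239, 0.0326]
eef_rot: [[-0.995, -0.1, -0.0], [-0.1, 0.995, -0.0], [0.0, -0.0, -1.0]]
force: [0.7, -0.8, -1.6]
opening: 0.0215
finger_force: 45.0
time_s: 16.85
tcp_pos: [0.429, -0.0318, 0.0625]
eef_rot: [[-0.995, -0.1, -0.002], [-0.1, 0.995, -0.0], [0.002, 0.0, -1.0]]
force: [0.5, -0.2, -1.0]
opening: 0.0218
finger_force: 45.0
side [([1.334, 5.15], 167), ([0.678, 0.366], 4), ([0.487, 0.269], 8), ([0.49, 0.207], 11), ([0.844, 0.077], 18), ([0.562, 0.078], 10), ([0.554, -0.033], 11), ([0.557, -0.07], 11), ([0.689, -0.276], 9)] [ 0.43041766 -0.03186732  0.06433393]
top [([0.787, -0.057], 19), ([0.754, -0.339], 9), ([0.685, -0.287], 13), ([0.562, 0.078], 21), ([0.555, -0.034], 12), ([0.558, -0.07], 21), ([0.432, -0.083], 3), ([0.425, -0.09], 3), ([0.416, -0.1], 4), ([0.324, -0.314], 3)] [ 0.43085348 -0.03181223  0.06355764]
```

```bash
python3 -m crank '[{"tx":-2,"ty":25,"tz":-10,"twist":0,"fingers":15},{"tx":-5,"ty":65,"tz":-10,"twist":0,"fingers":15},{"tx":-8,"ty":105,"tz":-10,"twist":0,"fingers":15},{"tx":-11,"ty":145,"tz":-10,"twist":0,"fingers":15},{"tx":-14,"ty":185,"tz":-10,"twist":0,"fingers":15},{"tx":-17,"ty":225,"tz":-10,"twist":0,"fingers":15},{"tx":-20,"ty":265,"tz":-10,"twist":0,"fingers":15},{"tx":-23,"ty":305,"tz":-5,"twist":0,"fingers":15},{"tx":-26,"ty":340,"tz":0,"twist":0,"fingers":15},{"tx":-27,"ty":358,"tz":5,"twist":0,"fingers":15}]' 45
python3 -m crank '[{"tx":0,"ty":0,"tz":5,"twist":0,"fingers":15},{"tx":0,"ty":0,"tz":12,"twist":0,"fingers":15},{"tx":0,"ty":0,"tz":12,"twist":0,"fingers":15}]' 45
```

```text
time_s: 17.95
tcp_pos: [0.4206, 0.3312, 0.0566]
eef_rot: [[-0.995, -0.104, 0.001], [-0.104, 0.995, 0.003], [-0.001, 0.002, -1.0]]
force: [-0.6, 0.9, -0.9]
opening: 0.0213
finger_force: 45.0
time_s: 18.25
tcp_pos: [0.4209, 0.3243, 0.0441]
eef_rot: [[-0.995, -0.098, -0.002], [-0.098, 0.995, -0.004], [0.002, -0.003, -1.0]]
force: [0.0, -0.5, -0.5]
opening: 0.0217
finger_force: 45.0
```

Lower the last 9–10 mm, release, rise and go to the cap.

```bash
python3 -m crank '[{"tx":0,"ty":0,"tz":5,"twist":0,"fingers":15},{"tx":0,"ty":0,"tz":8,"twist":0,"fingers":15},{"tx":0,"ty":0,"tz":10,"twist":0,"fingers":15},{"tx":0,"ty":0,"tz":10,"twist":0,"fingers":15},{"tx":0,"ty":0,"tz":10,"twist":0,"fingers":30},{"tx":0,"ty":0,"tz":10,"twist":0,"fingers":45},{"tx":0,"ty":0,"tz":10,"twist":0,"fingers":50},{"tx":0,"ty":0,"tz":-15,"twist":0,"fingers":50},{"tx":0,"ty":0,"tz":-50,"twist":0,"fingers":50},{"tx":0,"ty":0,"tz":-90,"twist":0,"fingers":50}]' 45
python3 - <<'E'
from h import *
s=robot.sense(); print(s["tcp_pos"],tool(np.array([.51,-.32,.2])-s['tcp_pos']))
E
```

```text
time_s: 19.25
tcp_pos: [0.4207, 0.3267, 0.1359]
eef_rot: [[-0.995, -0.1, -0.002], [-0.1, 0.995, -0.001], [0.002, -0.001, -1.0]]
force: [0.0, 0.4, 0.0]
opening: 0.05
finger_force: 0.0
[0.42066203 0.32670961 0.13594719] [ -23.8869917  -652.47998546  -63.37697055]
```

```bash
python3 -m crank '[{"tx":-10,"ty":-40,"tz":-60,"twist":3,"fingers":60},{"tx":-15,"ty":-85,"tz":-90,"twist":6,"fingers":60},{"tx":-20,"ty":-130,"tz":-115,"twist":9,"fingers":60},{"tx":-25,"ty":-178,"tz":-115,"twist":12,"fingers":60},{"tx":-30,"ty":-226,"tz":-115,"twist":14,"fingers":60},{"tx":-35,"ty":-274,"tz":-115,"twist":16,"fingers":60},{"tx":-40,"ty":-322,"tz":-115,"twist":18,"fingers":60},{"tx":-45,"ty":-370,"tz":-115,"twist":20,"fingers":60},{"tx":-50,"ty":-418,"tz":-115,"twist":22,"fingers":60},{"tx":-53,"ty":-466,"tz":-115,"twist":22,"fingers":60}]'
python3 - <<'E'
from h import *
s=robot.sense(); print(tool(np.array([.55,-.34,.25])-s['tcp_pos']))
E
```

```text
time_s: 20.25
tcp_pos: [0.5189, -0.1216, 0.2509]
eef_rot: [[-0.96, 0.281, 0.001], [0.281, 0.96, -0.0], [-0.001, 0.0, -1.0]]
force: [0.6, 0.8, -0.1]
opening: 0.0602
finger_force: 0.0
[ -91.11395678 -200.95510749    0.91896163]
```

```bash
python3 -m crank '[{"tx":-20,"ty":-45,"tz":0,"twist":0,"fingers":60},{"tx":-40,"ty":-90,"tz":0,"twist":0,"fingers":60},{"tx":-60,"ty":-135,"tz":0,"twist":0,"fingers":60},{"tx":-80,"ty":-175,"tz":0,"twist":0,"fingers":60},{"tx":-91,"ty":-201,"tz":0,"twist":0,"fingers":60},{"tx":-91,"ty":-201,"tz":0,"twist":0,"fingers":60},{"tx":-91,"ty":-201,"tz":0,"twist":0,"fingers":60}]'
python3 - <<'E'
from h import *
b,_=look("wrist","pics/w8.png"); t,_=look("top","pics/t8.png")
m=np.zeros((600,800,3),np.uint8); m[:325,:800]=cv2.resize(b[:260],(800,325)); m[325:600,:500]=cv2.resize(t[130:240,180:380],(500,275)); 
cv2.imwrite("pics/m5.png",m)
E
```

```text
time_s: 20.95
tcp_pos: [0.5495, -0.3377, 0.2501]
eef_rot: [[-0.96, 0.281, -0.001], [0.281, 0.96, 0.001], [0.001, 0.001, -1.0]]
force: [0.2, 0.2, 0.5]
opening: 0.0602
finger_force: 0.0
```

View pics/m5.png

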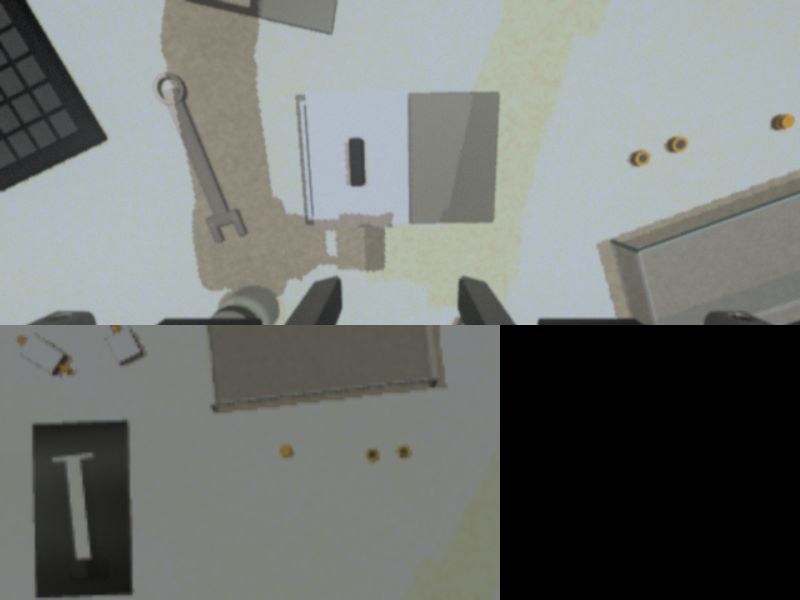

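```bash
python3 - <<'E'
from h import *
np.set_printoptions(precision=4,suppress=True)
I=np.load("pics/w8.png.npy",allow_pickle=True).item()
W=lambda u,v,z:plane("wrist",(u/1.25,v/1.25),z,I)
print("tab",W(357,162,.062),"ends",W(357,139,.062),W(357,185,.062),"tri",tri([ray("top",(437,201.5)),ray("wrist",(357/1.25,162/1.25),I)]))
print("base +y corners",W(499,93,.006),W(494,222,.006),"cap edge -y",W(304,94,.034),W(311,220,.034))
A,B=W(499,93,.006),W(494,222,.006); d=B-A; print("case x dir deg",np.degrees(np.arctan2(d[1],d[0])),np.linalg.norm(d))
s=robot.sense(); print(s["tcp_pos"],np.degrees(np.arctan2(s["eef_rot"][1,1],s["eef_rot"][0,1])))
for p in [(640,158),(677,144),(783,122)]: print("part",W(*p,.005))
E
```

```text
tab [ 0.4785 -0.3572  0.062 ] ends [ 0.4592 -0.351   0.062 ] [ 0.4983 -0.3635  0.062 ] tri [ 0.4784 -0.3589  0.0453]
base +y corners [ 0.4527 -0.2034  0.006 ] [ 0.5814 -0.2378  0.006 ] cap edge -y [ 0.4041 -0.3893  0.034 ] [ 0.5201 -0.4233  0.034 ]
case x dir deg -14.941102958720876 0.13324505340831924
[ 0.5501 -0.3359  0.2505] 73.86785652414626
part [ 0.5577 -0.0732  0.005 ]
part [ 0.5542 -0.0338  0.005 ]
part [0.5628 0.0746 0.005 ]
```

```bash
python3 -m crank '[{"tx":25,"ty":-15,"tz":30,"twist":0,"fingers":50},{"tx":50,"ty":-30,"tz":65,"twist":0,"fingers":50},{"tx":63,"ty":-40,"tz":105,"twist":0,"fingers":50},{"tx":63,"ty":-40,"tz":145,"twist":0,"fingers":50},{"tx":63,"ty":-40,"tz":175,"twist":0,"fingers":50},{"tx":63,"ty":-40,"tz":188,"twist":0,"fingers":50},{"tx":63,"ty":-40,"tz":191,"twist":0,"fingers":50},{"tx":63,"ty":-40,"tz":191,"twist":0,"fingers":50},{"tx":63,"ty":-40,"tz":191,"twist":0,"fingers":20},{"tx":63,"ty":-40,"tz":191,"twist":0,"fingers":5}]' 20
python3 -m crank '[{"tx":0,"ty":0,"tz":0,"twist":0,"fingers":5},{"tx":0,"ty":0,"tz":0,"twist":0,"fingers":5},{"tx":0,"ty":0,"tz":0,"twist":0,"fingers":5},{"tx":0,"ty":0,"tz":0,"twist":0,"fingers":5},{"tx":0,"ty":0,"tz":0,"twist":0,"fingers":5}]' 20
```

```text
time_s: 22.05
tcp_pos: [0.479, -0.3593, 0.061]
eef_rot: [[-0.96, 0.28, 0.002], [0.28, 0.96, -0.001], [-0.002, -0.001, -1.0]]
force: [0.2, 0.1, 0.8]
opening: 0.0374
finger_force: 0.0
time_s: 22.55
tcp_pos: [0.4782, -0.359, 0.0597]
eef_rot: [[-0.96, 0.28, 0.0], [0.28, 0.96, -0.0], [-0.0, -0.0, -1.0]]
force: [0.0, -0.3, 3.1]
opening: 0.0121
finger_force: 20.0
```

```bash
python3 -m crank '[{"tx":0,"ty":4,"tz":0,"twist":0,"fingers":5},{"tx":0,"ty":10,"tz":0,"twist":0,"fingers":5},{"tx":0,"ty":16,"tz":0,"twist":0,"fingers":5},{"tx":0,"ty":22,"tz":0,"twist":0,"fingers":5},{"tx":0,"ty":28,"tz":0,"twist":0,"fingers":5},{"tx":0,"ty":34,"tz":0,"twist":0,"fingers":5},{"tx":0,"ty":40,"tz":0,"twist":0,"fingers":5},{"tx":0,"ty":46,"tz":0,"twist":0,"fingers":5},{"tx":0,"ty":52,"tz":0,"twist":0,"fingers":5},{"tx":0,"ty":58,"tz":0,"twist":0,"fingers":5}]' 20
python3 -m crank '[{"tx":0,"ty":6,"tz":0,"twist":0,"fingers":5},{"tx":0,"ty":12,"tz":0,"twist":0,"fingers":5},{"tx":0,"ty":18,"tz":0,"twist":0,"fingers":5},{"tx":0,"ty":22,"tz":0,"twist":0,"fingers":5},{"tx":0,"ty":22,"tz":0,"twist":0,"fingers":5}]' 20
```

```text
time_s: 23.55
tcp_pos: [0.4939, -0.3024, 0.0597]
eef_rot: [[-0.96, 0.28, -0.001], [0.28, 0.96, 0.0], [0.001, -0.0, -1.0]]
force: [-2.6, -3.7, 6.4]
opening: 0.0119
finger_force: 20.0
time_s: 24.05
tcp_pos: [0.5001, -0.28, 0.0596]
eef_rot: [[-0.96, 0.279, -0.002], [0.279, 0.96, 0.001], [0.002, 0.001, -1.0]]
force: [-3.0, -0.9, 7.2]
opening: 0.0118
finger_force: 20.0
```

```bash
python3 -m crank '[{"tx":0,"ty":3,"tz":0,"twist":0,"fingers":5},{"tx":0,"ty":6,"tz":0,"twist":0,"fingers":5},{"tx":0,"ty":8,"tz":0,"twist":0,"fingers":5},{"tx":0,"ty":8,"tz":0,"twist":0,"fingers":5},{"tx":0,"ty":8,"tz":0,"twist":0,"fingers":5}]' 20
python3 -m crank '[{"tx":0,"ty":0,"tz":0,"twist":0,"fingers":20},{"tx":0,"ty":0,"tz":0,"twist":0,"fingers":40},{"tx":0,"ty":0,"tz":0,"twist":0,"fingers":50},{"tx":0,"ty":0,"tz":-30,"twist":0,"fingers":50},{"tx":0,"ty":0,"tz":-75,"twist":0,"fingers":50},{"tx":-20,"ty":-20,"tz":-115,"twist":0,"fingers":50},{"tx":-40,"ty":-40,"tz":-150,"twist":0,"fingers":50},{"tx":-60,"ty":-70,"tz":-180,"twist":0,"fingers":50},{"tx":-60,"ty":-70,"tz":-190,"twist":0,"fingers":50},{"tx":-60,"ty":-70,"tz":-190,"twist":0,"fingers":50}]' 20
python3 - <<'E'
from h import *
b,_=look("wrist","pics/w9.png")
cv2.imwrite("pics/m6.png",cv2.resize(b[:260],(800,325)))
E
```

```text
time_s: 24.55
tcp_pos: [0.5008, -0.2775, 0.0597]
eef_rot: [[-0.959, 0.282, -0.003], [0.282, 0.959, -0.004], [0.001, -0.004, -1.0]]
force: [-4.1, -9.9, 4.7]
opening: 0.0119
finger_force: 20.0
time_s: 25.55
tcp_pos: [0.5418, -0.3579, 0.2504]
eef_rot: [[-0.96, 0.28, 0.003], [0.28, 0.96, 0.0], [-0.003, 0.001, -1.0]]
force: [0.8, 0.5, 0.2]
opening: 0.0499
finger_force: 0.0
```

View pics/m6.png

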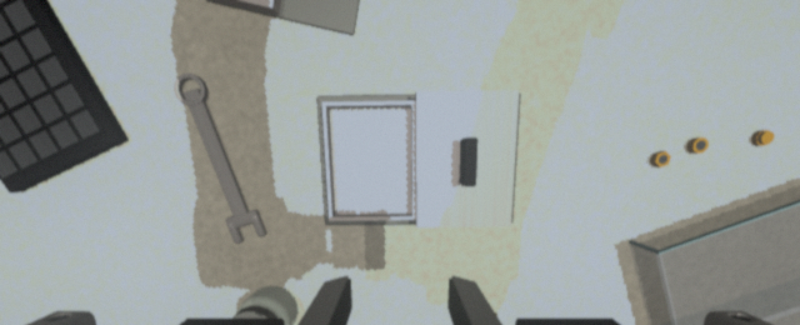

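```bash
python3 - <<'E'
from h import *
np.set_printoptions(precision=4,suppress=True)
I=np.load("pics/w9.png.npy",allow_pickle=True).item()
W=lambda u,v,z:plane("wrist",(u/1.25,v/1.25),z,I)
print("tray rim outer",[W(*p,.026)[:2] for p in [(319,97),(325,223),(415,223)]],"floor",[W(*p,.008)[:2] for p in [(331,108),(336,214)]])
print("tray ctr",W(371,161,.008))
for p in [(660,159),(697,145),(763,137)]: print("part",W(*p,.005))
s=robot.sense(); print(s["tcp_pos"],"tab",W(468,162,.062))
t,_=look("top","pics/t9.png")
hsv=cv2.cvtColor(t,cv2.COLOR_BGR2HSV); mk=cv2.inRange(hsv[:,230:430],(8,80,60),(28,255,255)); k,l,st,ce=cv2.connectedComponentsWithStats(mk)
print([(np.round(plane("top",ce[i]+[230,0],.005)[:2],3).tolist(),int(st[i,4])) for i in range(1,k) if st[i,4]>2])
E
```

```text
tray rim outer [array([ 0.4021, -0.3983]), array([ 0.5211, -0.433 ]), array([ 0.5475, -0.3422])] floor [array([ 0.412 , -0.3927]), array([ 0.5172, -0.4227])]
tray ctr [ 0.4739 -0.3691  0.008 ]
part [ 0.5577 -0.0732  0.005 ]
part [ 0.5541 -0.034   0.005 ]
part [0.5652 0.0333 0.005 ]
[ 0.541  -0.3565  0.2489] tab [ 0.4998 -0.28    0.062 ]
[([0.787, -0.057], 19), ([0.754, -0.339], 9), ([0.685, -0.287], 14), ([0.566, 0.037], 19), ([0.554, -0.03], 19), ([0.557, -0.07], 20)]
```

```bash
python3 -m crank '[{"tx":7,"ty":30,"tz":5,"twist":8,"fingers":45},{"tx":14,"ty":60,"tz":15,"twist":16,"fingers":45},{"tx":21,"ty":90,"tz":25,"twist":24,"fingers":45},{"tx":28,"ty":120,"tz":40,"twist":32,"fingers":45},{"tx":35,"ty":150,"tz":55,"twist":40,"fingers":45},{"tx":42,"ty":180,"tz":70,"twist":48,"fingers":45},{"tx":49,"ty":210,"tz":85,"twist":56,"fingers":45},{"tx":56,"ty":240,"tz":100,"twist":64,"fingers":45},{"tx":62,"ty":265,"tz":120,"twist":72,"fingers":45},{"tx":64,"ty":278,"tz":130,"twist":80,"fingers":45}]' 20
python3 -m crank '[{"tx":0,"ty":0,"tz":10,"twist":8,"fingers":45},{"tx":0,"ty":0,"tz":20,"twist":10,"fingers":45},{"tx":0,"ty":0,"tz":20,"twist":10,"fingers":45},{"tx":0,"ty":0,"tz":20,"twist":10,"fingers":45}]' 20
python3 - <<'E'
from h import *
b,i=look("wrist","pics/w10.png"); s=robot.sense(); print(s["tcp_pos"],s["eef_rot"].round(3).tolist(),np.linalg.norm(s["joint_vel"]))
hsv=cv2.cvtColor(b,cv2.COLOR_BGR2HSV); mk=cv2.inRange(hsv,(8,80,60),(28,255,255)); k,l,st,ce=cv2.connectedComponentsWithStats(mk)
print([(ce[j].round(1).tolist(),np.round(plane("wrist",ce[j],.005,i)[:2],4).tolist(),int(st[j,4])) for j in range(1,k) if st[j,4]>20])
print(tool(np.array([.5577,-.0715,.021])-s["tcp_pos"]))
E
```

```text
time_s: 26.65
tcp_pos: [0.5541, -0.0684, 0.1165]
eef_rot: [[0.11, 0.994, -0.006], [0.994, -0.11, 0.003], [0.002, -0.006, -1.0]]
force: [0.5, 0.1, -0.6]
opening: 0.045
finger_force: 0.0
time_s: 27.05
tcp_pos: [0.5564, -0.0735, 0.099]
eef_rot: [[0.278, 0.961, -0.001], [0.961, -0.278, 0.0], [-0.0, -0.001, -1.0]]
force: [0.4, -0.4, 0.7]
opening: 0.0452
finger_force: 0.0
[ 0.55685344 -0.0737951   0.09947772] [[0.279, 0.96, -0.0], [0.96, -0.279, 0.0], [0.0, -0.0, -1.0]] 0.013665469155859328
[([293.7, 76.1], [0.5666, 0.0342], 340), ([637.4, 116.0], [0.8291, -0.0735], 40), ([304.1, 160.5], [0.5551, -0.0326], 208), ([320.4, 202.2], [0.5583, -0.0719], 195), ([223.0, 302.5], [0.4403, -0.1421], 464), ([415.4, 303.0], [0.6185, -0.1938], 507), ([521.0, 357.0], [0.7087, -0.284], 21), ([319.4, 357.5], [0.5123, -0.2284], 667)]
[ 2.43874135  0.20119809 78.47769626]
```

```bash
python3 -m crank '[{"tx":2,"ty":0,"tz":40,"twist":0,"fingers":40},{"tx":2,"ty":0,"tz":65,"twist":0,"fingers":40},{"tx":2,"ty":0,"tz":76,"twist":0,"fingers":40},{"tx":2,"ty":0,"tz":78,"twist":0,"fingers":40},{"tx":2,"ty":0,"tz":78,"twist":0,"fingers":40},{"tx":2,"ty":0,"tz":78,"twist":0,"fingers":8},{"tx":2,"ty":0,"tz":78,"twist":0,"fingers":8},{"tx":2,"ty":0,"tz":78,"twist":0,"fingers":8},{"tx":2,"ty":0,"tz":78,"twist":0,"fingers":8},{"tx":2,"ty":0,"tz":78,"twist":0,"fingers":8}]' 25
```

```text
time_s: 28.1
tcp_pos: [0.5582, -0.0716, 0.0221]
eef_rot: [[0.28, 0.96, 0.001], [0.96, -0.28, -0.0], [0.0, 0.001, -1.0]]
force: [-0.4, 0.7, 4.8]
opening: 0.0149
finger_force: 25.0
```

```bash
python3 -m crank '[{"tx":0,"ty":0,"tz":-35,"twist":0,"fingers":8},{"tx":0,"ty":0,"tz":-75,"twist":0,"fingers":8},{"tx":-20,"ty":-2,"tz":-100,"twist":0,"fingers":8},{"tx":-60,"ty":-5,"tz":-100,"twist":0,"fingers":8},{"tx":-105,"ty":-8,"tz":-100,"twist":0,"fingers":8},{"tx":-150,"ty":-10,"tz":-100,"twist":0,"fingers":8},{"tx":-195,"ty":-12,"tz":-100,"twist":0,"fingers":8},{"tx":-240,"ty":-15,"tz":-100,"twist":0,"fingers":8},{"tx":-275,"ty":-18,"tz":-100,"twist":0,"fingers":8},{"tx":-284,"ty":-18,"tz":-100,"twist":0,"fingers":8}]' 25
python3 -m crank '[{"tx":0,"ty":0,"tz":0,"twist":0,"fingers":8},{"tx":0,"ty":0,"tz":20,"twist":0,"fingers":8},{"tx":0,"ty":0,"tz":50,"twist":0,"fingers":8}]' 25
```

```text
time_s: 29.1
tcp_pos: [0.4578, -0.3444, 0.1216]
eef_rot: [[0.287, 0.958, -0.001], [0.958, -0.287, -0.003], [-0.003, -0.0, -1.0]]
force: [-0.1, -0.6, 0.8]
opening: 0.0146
finger_force: 25.0
time_s: 29.4
tcp_pos: [0.4636, -0.3375, 0.0723]
eef_rot: [[0.277, 0.961, 0.004], [0.961, -0.277, -0.001], [0.001, 0.004, -1.0]]
force: [0.6, -0.0, -0.6]
opening: 0.0147
finger_force: 25.0
```

```bash
python3 -m crank '[{"tx":0,"ty":0,"tz":25,"twist":0,"fingers":8},{"tx":0,"ty":0,"tz":37,"twist":0,"fingers":8},{"tx":0,"ty":0,"tz":39,"twist":0,"fingers":8},{"tx":0,"ty":0,"tz":39,"twist":0,"fingers":8},{"tx":0,"ty":0,"tz":39,"twist":0,"fingers":30},{"tx":0,"ty":0,"tz":39,"twist":0,"fingers":30},{"tx":0,"ty":0,"tz":39,"twist":0,"fingers":30},{"tx":0,"ty":0,"tz":0,"twist":0,"fingers":30},{"tx":0,"ty":0,"tz":-40,"twist":0,"fingers":30},{"tx":0,"ty":0,"tz":-50,"twist":0,"fingers":40}]' 25
python3 - <<'E'
from h import *
s=robot.sense(); print(s["tcp_pos"],s["opening"],tool(np.array([.555,-.0326,.1])-s["tcp_pos"]))
E
```

```text
time_s: 30.4
tcp_pos: [0.4629, -0.341, 0.1256]
eef_rot: [[0.28, 0.96, 0.006], [0.96, -0.28, -0.004], [-0.002, 0.007, -1.0]]
force: [0.1, 0.3, -0.2]
opening: 0.0351
finger_force: 0.0
[ 0.46288426 -0.34101678  0.12563683] 0.03508268863540883 [321.93308483   1.75760191  24.88905096]
```

```bash
python3 -m crank '[{"tx":40,"ty":0,"tz":0,"twist":0,"fingers":40},{"tx":85,"ty":0,"tz":0,"twist":0,"fingers":40},{"tx":130,"ty":0,"tz":0,"twist":0,"fingers":40},{"tx":175,"ty":0,"tz":0,"twist":0,"fingers":40},{"tx":220,"ty":0,"tz":5,"twist":0,"fingers":40},{"tx":265,"ty":2,"tz":15,"twist":0,"fingers":40},{"tx":305,"ty":2,"tz":23,"twist":0,"fingers":40},{"tx":321,"ty":2,"tz":23,"twist":0,"fingers":40},{"tx":321,"ty":2,"tz":23,"twist":0,"fingers":40},{"tx":321,"ty":2,"tz":23,"twist":0,"fingers":40}]' 25
python3 - <<'E'
from h import *
b,i=look("wrist","pics/w11.png"); s=robot.sense(); print(s["tcp_pos"])
hsv=cv2.cvtColor(b,cv2.COLOR_BGR2HSV); mk=cv2.inRange(hsv,(8,80,60),(28,255,255)); k,l,st,ce=cv2.connectedComponentsWithStats(mk)
print([(ce[j].round(1).tolist(),np.round(plane("wrist",ce[j],.005,i)[:2],4).tolist(),int(st[j,4])) for j in range(1,k) if st[j,4]>20 and ce[j][1]<260])
print(tool(np.array([.555,-.0326,.0215])-s["tcp_pos"]))
E
```

```text
time_s: 31.4
tcp_pos: [0.5523, -0.0326, 0.0984]
eef_rot: [[0.28, 0.96, -0.0], [0.96, -0.28, -0.001], [-0.001, -0.0, -1.0]]
force: [-0.4, -0.0, -0.2]
opening: 0.0399
finger_force: 0.0
[ 0.55225225 -0.03354501  0.09855257]
[([312.5, 125.0], [0.5665, 0.0345], 301), ([321.5, 203.4], [0.555, -0.0322], 189)]
[ 1.77808285  2.35832442 77.0507518 ]
```

```bash
python3 -m crank '[{"tx":2,"ty":2,"tz":40,"twist":0,"fingers":40},{"tx":2,"ty":2,"tz":65,"twist":0,"fingers":40},{"tx":2,"ty":2,"tz":75,"twist":0,"fingers":40},{"tx":2,"ty":2,"tz":77,"twist":0,"fingers":40},{"tx":2,"ty":2,"tz":77,"twist":0,"fingers":40},{"tx":2,"ty":2,"tz":77,"twist":0,"fingers":8},{"tx":2,"ty":2,"tz":77,"twist":0,"fingers":8},{"tx":2,"ty":2,"tz":77,"twist":0,"fingers":8},{"tx":2,"ty":2,"tz":77,"twist":0,"fingers":8},{"tx":2,"ty":2,"tz":77,"twist":0,"fingers":8}]' 25
python3 - <<'E'
from h import *
s=robot.sense(); print(tool(np.array([.486,-.3986,.12])-s["tcp_pos"]))
E
```

```text
time_s: 32.45
tcp_pos: [0.5556, -0.0302, 0.0221]
eef_rot: [[0.28, 0.96, 0.001], [0.96, -0.28, 0.0], [0.0, 0.001, -1.0]]
force: [-0.3, -0.2, 4.8]
opening: 0.0146
finger_force: 25.0
[-373.16371144   36.3775907   -98.04090176]
```

```bash
python3 -m crank '[{"tx":0,"ty":0,"tz":-40,"twist":0,"fingers":8},{"tx":0,"ty":0,"tz":-85,"twist":0,"fingers":8},{"tx":-40,"ty":5,"tz":-100,"twist":0,"fingers":8},{"tx":-88,"ty":10,"tz":-100,"twist":0,"fingers":8},{"tx":-136,"ty":15,"tz":-100,"twist":0,"fingers":8},{"tx":-184,"ty":20,"tz":-100,"twist":0,"fingers":8},{"tx":-232,"ty":25,"tz":-100,"twist":0,"fingers":8},{"tx":-280,"ty":30,"tz":-100,"twist":0,"fingers":8},{"tx":-328,"ty":34,"tz":-100,"twist":0,"fingers":8},{"tx":-373,"ty":36,"tz":-100,"twist":0,"fingers":8}]' 25
python3 -m crank '[{"tx":0,"ty":0,"tz":0,"twist":0,"fingers":8},{"tx":0,"ty":0,"tz":20,"twist":0,"fingers":8},{"tx":0,"ty":0,"tz":50,"twist":0,"fingers":8},{"tx":0,"ty":0,"tz":50,"twist":0,"fingers":8}]' 25
```

```text
time_s: 33.45
tcp_pos: [0.4845, -0.4006, 0.1214]
eef_rot: [[0.281, 0.96, -0.0], [0.96, -0.281, -0.0], [-0.0, 0.0, -1.0]]
force: [1.0, -0.3, 0.4]
opening: 0.0147
finger_force: 25.0
time_s: 33.85
tcp_pos: [0.4831, -0.3957, 0.068]
eef_rot: [[0.28, 0.96, -0.006], [0.96, -0.28, 0.005], [0.003, -0.007, -1.0]]
force: [0.0, 0.4, -0.4]
opening: 0.0147
finger_force: 25.0
```

```bash
python3 -m crank '[{"tx":0,"ty":0,"tz":25,"twist":0,"fingers":8},{"tx":0,"ty":0,"tz":36,"twist":0,"fingers":8},{"tx":0,"ty":0,"tz":38,"twist":0,"fingers":8},{"tx":0,"ty":0,"tz":38,"twist":0,"fingers":8},{"tx":0,"ty":0,"tz":38,"twist":0,"fingers":30},{"tx":0,"ty":0,"tz":38,"twist":0,"fingers":30},{"tx":0,"ty":0,"tz":38,"twist":0,"fingers":30},{"tx":0,"ty":0,"tz":0,"twist":0,"fingers":30},{"tx":0,"ty":0,"tz":-40,"twist":0,"fingers":30},{"tx":0,"ty":0,"tz":-50,"twist":0,"fingers":40}]' 25
python3 - <<'E'
from h import *
b,i=look("wrist","pics/w12.png"); s=robot.sense(); print(s["tcp_pos"],s["opening"],tool(np.array([.5666,.0344,.1])-s["tcp_pos"]))
hsv=cv2.cvtColor(b,cv2.COLOR_BGR2HSV); mk=cv2.inRange(hsv,(8,80,60),(28,255,255)); k,l,st,ce=cv2.connectedComponentsWithStats(mk)
print([(ce[j].round(1).tolist(),np.round(plane("wrist",ce[j],.013,i)[:2],4).tolist(),int(st[j,4])) for j in range(1,k) if st[j,4]>20 and ce[j][1]<260])
E
```

```text
time_s: 34.85
tcp_pos: [0.4873, -0.4005, 0.126]
eef_rot: [[0.28, 0.96, 0.006], [0.96, -0.28, -0.005], [-0.003, 0.007, -1.0]]
force: [0.9, -1.1, 0.1]
opening: 0.0349
finger_force: 0.0
[ 0.48725232 -0.40026587  0.12587734] 0.03816549141074371 [439.55577772 -45.7969348   24.36118121]
[([508.6, 6.4], [0.6826, -0.2881], 196), ([598.7, 46.1], [0.7521, -0.3391], 91), ([272.8, 144.3], [0.4624, -0.3401], 182), ([316.7, 199.7], [0.486, -0.4008], 157)]
```

Two parts are in the tray, A at (0.462,-0.340) and B at (0.486,-0.401). Now the third.

```bash
python3 -m crank '[{"tx":45,"ty":-5,"tz":0,"twist":0,"fingers":40},{"tx":93,"ty":-10,"tz":0,"twist":0,"fingers":40},{"tx":141,"ty":-15,"tz":0,"twist":0,"fingers":40},{"tx":189,"ty":-20,"tz":0,"twist":0,"fingers":40},{"tx":237,"ty":-25,"tz":0,"twist":0,"fingers":40},{"tx":285,"ty":-30,"tz":5,"twist":0,"fingers":40},{"tx":333,"ty":-35,"tz":10,"twist":0,"fingers":40},{"tx":381,"ty":-40,"tz":18,"twist":0,"fingers":40},{"tx":425,"ty":-44,"tz":22,"twist":0,"fingers":40},{"tx":439,"ty":-46,"tz":22,"twist":0,"fingers":40}]' 25
python3 -m crank '[{"tx":0,"ty":0,"tz":0,"twist":0,"fingers":40},{"tx":0,"ty":0,"tz":0,"twist":0,"fingers":40},{"tx":0,"ty":0,"tz":0,"twist":0,"fingers":40}]' 25
python3 - <<'E'
from h import *
b,i=look("wrist","pics/w13.png"); s=robot.sense(); print(s["tcp_pos"])
hsv=cv2.cvtColor(b,cv2.COLOR_BGR2HSV); mk=cv2.inRange(hsv,(8,80,60),(28,255,255)); k,l,st,ce=cv2.connectedComponentsWithStats(mk)
print([(ce[j].round(1).tolist(),np.round(plane("wrist",ce[j],.006,i)[:2],4).tolist(),int(st[j,4])) for j in range(1,k) if st[j,4]>20 and ce[j][1]<260])
print(tool(np.array([.5666,.0344,.0215])-s["tcp_pos"]))
E
```

```text
time_s: 35.9
tcp_pos: [0.5634, 0.0427, 0.0977]
eef_rot: [[0.273, 0.962, -0.002], [0.962, -0.273, 0.003], [0.002, -0.003, -1.0]]
force: [0.1, 0.1, 0.2]
opening: 0.0397
finger_force: 0.0
time_s: 36.2
tcp_pos: [0.5637, 0.0329, 0.0995]
eef_rot: [[0.284, 0.959, -0.0], [0.959, -0.284, -0.002], [-0.002, 0.0, -1.0]]
force: [0.0, -0.8, 0.6]
opening: 0.04
finger_force: 0.0
[0.56386034 0.03305517 0.09960047]
[([321.3, 200.7], [0.5669, 0.0355], 257)]
[ 2.16256672  2.22208061 78.09854795]
```

```bash
python3 -m crank '[{"tx":2,"ty":2,"tz":40,"twist":0,"fingers":40},{"tx":2,"ty":2,"tz":65,"twist":0,"fingers":40},{"tx":2,"ty":2,"tz":75,"twist":0,"fingers":40},{"tx":2,"ty":2,"tz":77,"twist":0,"fingers":40},{"tx":2,"ty":2,"tz":77,"twist":0,"fingers":40},{"tx":2,"ty":2,"tz":77,"twist":0,"fingers":8},{"tx":2,"ty":2,"tz":77,"twist":0,"fingers":8},{"tx":2,"ty":2,"tz":77,"twist":0,"fingers":8},{"tx":2,"ty":2,"tz":77,"twist":0,"fingers":8},{"tx":2,"ty":2,"tz":77,"twist":0,"fingers":8}]' 25
python3 - <<'E'
from h import *
s=robot.sense(); print(tool(np.array([.474,-.37,.12])-s["tcp_pos"]))
E
```

```text
time_s: 37.25
tcp_pos: [0.567, 0.0374, 0.0231]
eef_rot: [[0.28, 0.96, 0.001], [0.96, -0.28, 0.0], [0.0, 0.001, -1.0]]
force: [0.3, -0.1, 4.4]
opening: 0.0133
finger_force: 25.0
[-417.13041647   24.7851387   -97.11351608]
```

```bash
python3 -m crank '[{"tx":0,"ty":0,"tz":-40,"twist":0,"fingers":8},{"tx":-5,"ty":0,"tz":-85,"twist":0,"fingers":8},{"tx":-50,"ty":3,"tz":-100,"twist":0,"fingers":8},{"tx":-98,"ty":6,"tz":-100,"twist":0,"fingers":8},{"tx":-146,"ty":9,"tz":-100,"twist":0,"fingers":8},{"tx":-194,"ty":12,"tz":-100,"twist":0,"fingers":8},{"tx":-242,"ty":15,"tz":-100,"twist":0,"fingers":8},{"tx":-290,"ty":18,"tz":-100,"twist":0,"fingers":8},{"tx":-338,"ty":21,"tz":-100,"twist":0,"fingers":8},{"tx":-385,"ty":24,"tz":-100,"twist":0,"fingers":8}]' 25
python3 -m crank '[{"tx":-25,"ty":1,"tz":0,"twist":0,"fingers":8},{"tx":-32,"ty":1,"tz":0,"twist":0,"fingers":8},{"tx":-32,"ty":1,"tz":20,"twist":0,"fingers":8},{"tx":-32,"ty":1,"tz":50,"twist":0,"fingers":8},{"tx":-32,"ty":1,"tz":50,"twist":0,"fingers":8},{"tx":-32,"ty":1,"tz":50,"twist":0,"fingers":8}]' 25
```

```text
time_s: 38.25
tcp_pos: [0.4809, -0.3409, 0.1224]
eef_rot: [[0.28, 0.96, -0.0], [0.96, -0.28, 0.0], [0.0, -0.0, -1.0]]
force: [1.5, 0.2, 1.3]
opening: 0.0132
finger_force: 25.0
time_s: 38.85
tcp_pos: [0.4741, -0.3684, 0.0723]
eef_rot: [[0.278, 0.96, -0.001], [0.96, -0.278, 0.002], [0.001, -0.001, -1.0]]
force: [0.2, 0.2, 0.8]
opening: 0.0133
finger_force: 25.0
```

```bash
python3 -m crank '[{"tx":0,"ty":0,"tz":25,"twist":0,"fingers":8},{"tx":0,"ty":0,"tz":36,"twist":0,"fingers":8},{"tx":0,"ty":0,"tz":38,"twist":0,"fingers":8},{"tx":0,"ty":0,"tz":38,"twist":0,"fingers":8},{"tx":0,"ty":0,"tz":38,"twist":0,"fingers":30},{"tx":0,"ty":0,"tz":38,"twist":0,"fingers":30},{"tx":0,"ty":0,"tz":38,"twist":0,"fingers":30},{"tx":0,"ty":0,"tz":0,"twist":0,"fingers":30},{"tx":0,"ty":0,"tz":-40,"twist":0,"fingers":40},{"tx":0,"ty":0,"tz":-80,"twist":0,"fingers":50}]' 25
python3 -m crank '[{"tx":0,"ty":0,"tz":0,"twist":-8,"fingers":50},{"tx":0,"ty":0,"tz":0,"twist":-16,"fingers":50},{"tx":0,"ty":0,"tz":0,"twist":-24,"fingers":50},{"tx":10,"ty":0,"tz":0,"twist":-32,"fingers":50},{"tx":20,"ty":0,"tz":0,"twist":-40,"fingers":50},{"tx":40,"ty":0,"tz":0,"twist":-48,"fingers":50},{"tx":60,"ty":0,"tz":0,"twist":-56,"fingers":50},{"tx":80,"ty":0,"tz":0,"twist":-64,"fingers":50},{"tx":90,"ty":0,"tz":0,"twist":-72,"fingers":50},{"tx":92,"ty":0,"tz":0,"twist":-80,"fingers":50}]' 25
python3 -m crank '[{"tx":0,"ty":0,"tz":0,"twist":-8,"fingers":50},{"tx":0,"ty":0,"tz":0,"twist":-10,"fingers":50},{"tx":0,"ty":0,"tz":0,"twist":-10,"fingers":50},{"tx":0,"ty":0,"tz":0,"twist":-10,"fingers":50}]' 25
python3 - <<'E'
from h import *
for n in("wrist","top"):
    b,i=look(n,"pics/%s14.png"%n); s=robot.sense(); print(s["tcp_pos"],s["eef_rot"].round(3).tolist())
    hsv=cv2.cvtColor(b,cv2.COLOR_BGR2HSV); mk=cv2.inRange(hsv,(8,80,60),(28,255,255)); k,l,st,ce=cv2.connectedComponentsWithStats(mk)
    print([(ce[j].round(1).tolist(),np.round(plane(n,ce[j],.013,i)[:2],4).tolist(),int(st[j,4])) for j in range(1,k) if st[j,4]>4 and ce[j][1]<260 and ce[j][0]>150])
E
```

```text
time_s: 39.85
tcp_pos: [0.4735, -0.37, 0.1539]
eef_rot: [[0.28, 0.96, -0.0], [0.96, -0.28, 0.0], [0.0, -0.001, -1.0]]
force: [0.6, -0.4, 1.3]
opening: 0.0428
finger_force: 0.0
time_s: 40.85
tcp_pos: [0.5002, -0.2798, 0.1529]
eef_rot: [[-0.9, 0.435, 0.001], [0.435, 0.9, 0.001], [-0.0, 0.001, -1.0]]
force: [0.8, -1.2, 0.6]
opening: 0.0502
finger_force: 0.0
time_s: 41.25
tcp_pos: [0.4994, -0.282, 0.1525]
eef_rot: [[-0.959, 0.283, 0.0], [0.283, 0.959, -0.0], [-0.0, -0.0, -1.0]]
force: [0.2, -0.8, -0.5]
opening: 0.0502
finger_force: 0.0
[ 0.49944762 -0.28194512  0.15252679] [[-0.959, 0.282, -0.0], [0.282, 0.959, -0.0], [-0.0, -0.0, -1.0]]
[([254.9, 173.9], [0.4624, -0.3397], 140), ([228.8, 193.3], [0.4739, -0.3723], 191), ([207.6, 210.9], [0.4855, -0.4003], 158)]
[ 0.49948275 -0.28185172  0.15249611] [[-0.96, 0.282, -0.0], [0.282, 0.96, -0.0], [0.0, -0.0, -1.0]]
[([334.6, 109.1], [0.7848, -0.0565], 19), ([422.5, 117.0], [0.7518, -0.3361], 10), ([226.0, 131.0], [0.7229, 0.2894], 7), ([188.1, 135.7], [0.7109, 0.4088], 7), ([407.6, 138.5], [0.6835, -0.2853], 15), ([205.1, 146.7], [0.6742, 0.3557], 14), ([437.8, 205.6], [0.4677, -0.3705], 5), ([427.3, 207.9], [0.4614, -0.3372], 21)]
```

```bash
python3 -m crank '[{"tx":0,"ty":4,"tz":40,"twist":0,"fingers":50},{"tx":0,"ty":4,"tz":75,"twist":0,"fingers":50},{"tx":0,"ty":4,"tz":90,"twist":0,"fingers":50},{"tx":0,"ty":4,"tz":92,"twist":0,"fingers":50},{"tx":0,"ty":4,"tz":92,"twist":0,"fingers":50},{"tx":0,"ty":4,"tz":92,"twist":0,"fingers":5},{"tx":0,"ty":4,"tz":92,"twist":0,"fingers":5},{"tx":0,"ty":4,"tz":92,"twist":0,"fingers":5},{"tx":0,"ty":4,"tz":92,"twist":0,"fingers":5},{"tx":0,"ty":4,"tz":92,"twist":0,"fingers":5}]' 20
python3 -m crank '[{"tx":0,"ty":-5,"tz":0,"twist":0,"fingers":5},{"tx":0,"ty":-12,"tz":0,"twist":0,"fingers":5},{"tx":0,"ty":-19,"tz":0,"twist":0,"fingers":5},{"tx":0,"ty":-26,"tz":0,"twist":0,"fingers":5},{"tx":0,"ty":-33,"tz":0,"twist":0,"fingers":5},{"tx":0,"ty":-40,"tz":0,"twist":0,"fingers":5},{"tx":0,"ty":-47,"tz":0,"twist":0,"fingers":5},{"tx":0,"ty":-54,"tz":0,"twist":0,"fingers":5},{"tx":0,"ty":-61,"tz":0,"twist":0,"fingers":5},{"tx":0,"ty":-68,"tz":0,"twist":0,"fingers":5}]' 20
python3 -m crank '[{"tx":0,"ty":-6,"tz":0,"twist":0,"fingers":5},{"tx":0,"ty":-12,"tz":0,"twist":0,"fingers":5},{"tx":0,"ty":-18,"tz":0,"twist":0,"fingers":5},{"tx":0,"ty":-23,"tz":0,"twist":0,"fingers":5},{"tx":0,"ty":-23,"tz":0,"twist":0,"fingers":5}]' 20
```

```text
time_s: 42.35
tcp_pos: [0.5008, -0.278, 0.0608]
eef_rot: [[-0.96, 0.28, 0.0], [0.28, 0.96, -0.0], [-0.001, -0.0, -1.0]]
force: [1.3, 0.0, 0.6]
opening: 0.0137
finger_force: 0.0
time_s: 43.35
tcp_pos: [0.4824, -0.344, 0.0607]
eef_rot: [[-0.96, 0.28, 0.002], [0.28, 0.96, -0.001], [-0.002, -0.0, -1.0]]
force: [5.1, 2.2, 4.3]
opening: 0.012
finger_force: 20.0
time_s: 43.85
tcp_pos: [0.4759, -0.3673, 0.0607]
eef_rot: [[-0.96, 0.281, 0.002], [0.281, 0.96, -0.002], [-0.003, -0.001, -1.0]]
force: [5.9, 0.2, 3.5]
opening: 0.0119
finger_force: 20.0
```

```bash
python3 -m crank '[{"tx":0,"ty":-3,"tz":0,"twist":0,"fingers":5},{"tx":0,"ty":-6,"tz":0,"twist":0,"fingers":5},{"tx":0,"ty":-8,"tz":0,"twist":0,"fingers":5},{"tx":0,"ty":-8,"tz":0,"twist":0,"fingers":5},{"tx":0,"ty":-8,"tz":0,"twist":0,"fingers":5}]' 20
```

```text
time_s: 44.35
tcp_pos: [0.4753, -0.3695, 0.0607]
eef_rot: [[-0.961, 0.278, 0.003], [0.278, 0.961, 0.004], [-0.002, 0.004, -1.0]]
force: [6.5, 8.3, 7.2]
opening: 0.012
finger_force: 20.0
```

```bash
python3 -m crank '[{"tx":0,"ty":-6,"tz":0,"twist":0,"fingers":15},{"tx":0,"ty":-6,"tz":0,"twist":0,"fingers":30},{"tx":0,"ty":-6,"tz":0,"twist":0,"fingers":45},{"tx":0,"ty":-6,"tz":0,"twist":0,"fingers":45},{"tx":0,"ty":-6,"tz":-30,"twist":0,"fingers":45},{"tx":0,"ty":-6,"tz":-75,"twist":0,"fingers":45},{"tx":-20,"ty":0,"tz":-115,"twist":0,"fingers":45},{"tx":-50,"ty":20,"tz":-150,"twist":0,"fingers":45},{"tx":-70,"ty":40,"tz":-180,"twist":0,"fingers":45},{"tx":-70,"ty":50,"tz":-180,"twist":0,"fingers":45}]' 20
python3 -m crank '[{"tx":0,"ty":0,"tz":0,"twist":0,"fingers":45},{"tx":0,"ty":0,"tz":0,"twist":0,"fingers":45},{"tx":0,"ty":0,"tz":0,"twist":0,"fingers":45}]' 20
python3 - <<'E'
from h import *
b,i=look("wrist","pics/w15.png"); t,_=look("top","pics/t15.png")
m=np.zeros((600,800,3),np.uint8); m[:325]=cv2.resize(b[:260],(800,325)); m[325:,:500]=cv2.resize(t[130:240,180:380],(500,275)); cv2.imwrite("pics/m7.png",m)
E
```

```text
time_s: 45.35
tcp_pos: [0.5576, -0.3449, 0.2441]
eef_rot: [[-0.96, 0.28, 0.006], [0.28, 0.96, -0.003], [-0.007, -0.001, -1.0]]
force: [0.3, 0.2, -1.2]
opening: 0.0451
finger_force: 0.0
time_s: 45.65
tcp_pos: [0.5513, -0.3461, 0.2386]
eef_rot: [[-0.959, 0.283, -0.005], [0.283, 0.959, 0.0], [0.005, -0.001, -1.0]]
force: [0.1, -0.8, 1.1]
opening: 0.0452
finger_force: 0.0
```

View pics/m7.png

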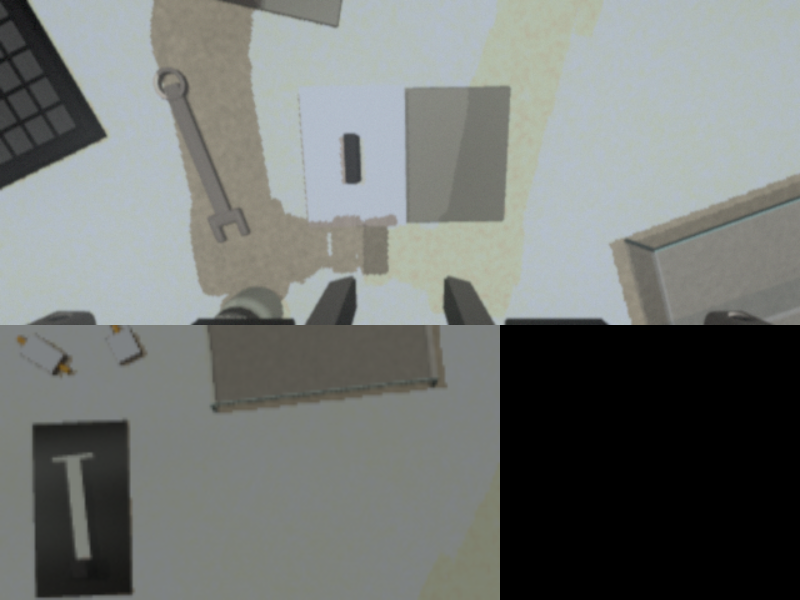

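The cap covers the tray and is flush with the base, with the tab at (352,158). The probe lies on its mat at about (78,510), no part is left in the open, and the robot touches nothing. I am handing the job in.

```bash
python3 -c "
from station import robot
print(robot.job_done())"
```

```text
the job is handed in; nothing more can be done
None
```

I swept all three parts out and put them in the tray, pressed the cap home to its stop, laid the probe back on its mat, and handed the job in at about 46 s; the hand-in returned no verdict.

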